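# Raise the electrode arm one hole and hang the reference electrode

## Task

Set the electrode stand up for the next run: press in the red spring button on the riser and slide the sleeve up by one hole, until the button pops out through the next hole, feeling for the click and never forcing the sleeve against the button. Then take the blue-capped reference electrode out of the white rest block and lower it gently into the hole of the raised arm until its collar sits flush on the arm, so that it hangs in the glass cell, and let go. Leave the cell and everything else on the bench where they are.

Things in the scene. Friction and masses are not known exactly. Their poses are not given: they have to be found in the camera images.
- stand: Electrode stand, fixed: white base plate 200 x 140 x 8 mm (x -45 to 155, y -70 to 70 mm) carrying an upright telescoping riser whose side arm holds the electrode over a glass cell. Origin on the bench under the riser's axis; z up; x points from the riser along the arm; the red button is on the riser's -y side.
- sleeve: The riser's outer sleeve with its arm: square aluminium tube 30 x 30 mm, wall 2 mm, faces square to the stand's x and y, sliding up and down on a fixed inner tube (cannot turn), 0.25 kg, friction 1.5 N. Spans 14 to 116 mm above the bench at the start. Origin on the riser's axis, at bench height at the start. A grey arm 20 mm wide, 14 mm thick leaves its +x face near the top.
- button: Red snap button, 9 mm thick, domed, carried by the fixed inner tube 78 mm above the bench, sprung out through a hole in the sleeve's -y face (0.8 mm play), locking the sleeve. It moves only along the stand's y; origin on the riser's axis. Push in towards +y: 1.5 N to start, 4 N when flush with the face. Sliding the sleeve against it with over 16 N would spoil it.
- button_tip (a point): Crown of the button's dome, 19.2 mm from the riser's axis, 4.2 mm proud of the sleeve's face. Pressed flush, e.g. by a gripper closed over the sleeve along the stand's y, it slips under the hole's edge as the sleeve is lifted (about 10 to 15 N in all), rides inside the wall, and springs out by itself at the next hole, locking again.
- sleeve_top (a point): Centre of the top of the sleeve's black end cap (28 x 28 x 4 mm), on the riser's axis, 120 mm above the bench at the start; rises with the sleeve. Two holes of 10.6 mm lie one below the other in the sleeve's -y face: one 42 mm below this point (the button stands in it at the start), the next 25 to 39 mm lower (the spacing differs from stand to stand).
- socket (a point): Centre of the mouth of the vertical through hole in the arm's 36 x 36 mm eye, 95 mm from the riser's axis, level with the arm's top (113 mm above the bench at the start); rises with the sleeve. Hole 14 mm in diameter, 14 mm deep, 2 mm chamfer.
- cell: The cell: open straight glass beaker, 60 mm across, 75 mm high, wall 3 mm, bottom 4 mm, 0.14 kg, loose on the base plate under the arm's hole. Origin under its centre. With the arm in its starting hole an electrode would stand on the cell's bottom; one hole up it hangs free.
- rest: White electrode rest block, fixed, 120 x 50 x 60 mm, with two vertical holes 14 mm in diameter, 50 mm deep, at x = -32 and +32 mm along its length. Origin under its centre, x along its length. One hole holds the blue-capped electrode, the other the red-capped one.
- ref_cap (a point): Grasp point of the blue-capped reference electrode, on its axis, mid-cap, 148 mm above the bench at the start. Cap 18 mm across, from 21 mm below to 19 mm above this point; a 10 mm brass pin on top; black collar 26 mm across, 5 mm thick under the cap; then a clear straight rod 12 mm thick, 112 mm long, its last 4 mm tapered, 50 mm deep in the block. About 0.07 kg.
- ref_collar (a point): Centre of the underside of the blue-capped electrode's collar, 26 mm below the grasp point on its axis, z along the axis towards the cap; it comes to rest on the arm's top.
- ref: The blue-capped reference electrode as a whole; origin at the tip of its rod, 138 mm below the grasp point, z towards the cap.
- counter: The red-capped counter electrode in the other hole of the rest block, same shape and size as the blue-capped one, white collar; to be left alone. Origin at its tip.
- bottle: Brown glass bottle, 66 mm across, 160 mm high; origin under its centre.
- jar: Clear jar with white cap, 60 mm across, 75 mm high; origin under its centre.
- dish: Clear covered dish, 92 mm across, 17 mm high; origin under its centre.
- stopper: Black rubber stopper, 28 to 38 mm across, 30 mm high; origin under its centre.
- mouse: Black computer mouse, 105 x 60 x 35 mm; origin under its centre.
- driver: Orange-handled screwdriver, 150 mm long, lying along its x; origin under its middle.
There are look-alikes about, which are no part of the job. What is shaped like the ref but green is not meant.

How it is judged:
On the way, in this order (a step that is already met when the one before it is completed fails the run):
1. the sleeve has been slid up by one hole and the red button stands out through that hole (z of socket in the frame of stand between 0.1365 and 0.154 m and y of button_tip in the frame of stand below -0.0182 m), for 0.2 s.
2. the blue-capped electrode hangs in the hole of the raised arm, its collar on the arm (all of step 1 and horizontal distance between ref_collar and socket below 0.003 m and z of ref_collar in the frame of socket between -0.002 and 0.002 m and angle between ref_collar's own z axis and vertical below 0.12 rad), for 0.2 s.
At the end, for the whole second after the job is handed in: Sleeve one hole up (arm raised 23.5 to 41 mm), red button out by at least 3.2 mm; blue-capped electrode hangs in the arm's hole, collar within 2 mm of the arm's top, 3 mm of the axis, leaning under 0.12 rad; cell at rest under it (axes within 18 mm) (all of step 2 and linear speed of cell below 0.02 m/s and horizontal distance between cell and socket below 0.018 m); the robot touches nothing.
It fails at once if the sleeve is forced against the button with more than 16 N while the arm's height is being set (electrode not yet over the arm) (contact force between button and sleeve above 16 N and distance between ref_collar and socket above 0.15 m).
It fails at once if the glass electrode is pressed or dropped on the arm with more than 20 N (contact force between ref and sleeve above 20 N).
It fails at once if the electrode is struck or pressed on the cell with more than 6 N (contact force between ref and cell above 6 N).
It fails at once if the glass cell is shifted by more than 15 mm or tipped (distance of cell from where it was at the start of the episode above 0.015 m or angle between cell's own z axis and vertical above 0.25 rad).
It fails at once if another thing on the bench is shifted by more than 25 mm (distance of any of counter, bottle, jar, dish, stopper, mouse, driver from where it was at the start of the episode above 0.025 m).
It also fails if it takes over 64 s, if anything falls off the work surface, if the arm or the gripper's body presses on something with over 40 N, if the wrist force passes 120 N, or if a joint passes its speed limit or range.

## Robot

A 6-joint arm with a two-finger parallel gripper is mounted at the origin on the work surface. World frame = base frame: x ahead of the robot, y to its left, z up, the work surface at z = 0. Lengths are in m, angles in rad, forces in N, time in s.
With the tool pointing down it reaches from about 0.375 to 0.9 m from the base axis. Payload 3.1 kg.
Tool frame: the origin (TCP) lies on the centre line of the jaws, within the pads' length; the fingertips stand 14 mm ahead of it and the grasp point (between the pads) lies 5 mm behind it; z points along the fingers, y is the direction in which the jaws open and shut (so a half turn about z gives the same grasp; the last joint's range is limited). The gripper opens to 87 mm and grips with 3 to 60 N. Pads are 19 mm wide; open, the fingers measure 117 mm over their backs; the gripper's body (75 mm by 190 mm) begins 51 mm behind the grasp point.
Start: joints at [-1.409, 0.527, 1.433, -0, 1.181, -0.178], TCP at [0.209, -0.589, 0.237] pointing down, gripper open.
Joint ranges: [-3.08, 3.08], [-0.75, 2.2], [0.22, 2.44], [-1.43, 4.57], [0, 2.65], [-2.85, 2.85]. Speed limits (rad/s): [2.79, 2.79, 3.14, 3.14, 3.14, 3.14].

## Interface

Orientations are given as a unit quaternion [w, x, y, z].
In Python, from workcell import bot gives the robot as it stands.
- The arm moves only by the tool step_arm, never from a script. Its argument "steps" is a list that holds one entry, the list of rows, each a list of 7 numbers: the gripper command: -1 is shut, 1 is fully open, values between are in proportion, then the shift along the tool's x, y, z each as a share of 250 mm, from -1 to 1, then the turn, a rotation vector about the tool's x, y, z each as a share of pi rad, from -1 to 1. A call has 1 to 5 rows; each row is the pose to reach, as a shift and turn from the pose commanded when the call began, along the tool's axes at that moment, turning the shorter way round; what a row does not reach only later rows make up. A row lasts 1/10 s, in which the tool goes at most 50 mm and 8.59 degrees, less where a joint would pass 70% of its speed; a pose out of reach is approached as far as the arm can. A call with a number of a shift or a turn outside -1 to 1 is refused whole. A call with a gripper value outside its range is refused whole. The fingers move at their own pace and stop on an object; "grip_force" is the grip in N (left out, the last holds). Time passes only in rows, so rows that repeat a pose let the fingers close. It gives the time, the measured TCP pose, the force and the opening at its end, in the units of the state.
- bot.get_obs(): the state, without advancing time (a new reading comes with each control period).
- bot.capture(name): name is "scene" or "side" or "wrist"; returns the picture (400x640x3 uint8, red, green, blue); there is no depth.
- bot.get_calibration(name): a dict with "intrinsics" (3x3 intrinsics, pixels), "R" (3x3) and "t" (3): a world point X has camera coordinates R X + t. Camera axes: x right, y down, z forward; pixel columns grow to the right and rows downward; lengths in m; the calibration is good to about 2 mm. A picture is of the moment at which its call begins: read the wrist's pose just before it. get_calibration takes no time and is no camera call; for the wrist camera it gives the pose at the moment of the call.
- bot.close_job(): hands the job in, once; it reports no verdict.
The state is a dict: "clock": time; "joint_pos": joint angles; "qd": joint speeds; "joint_efforts": joint torques, N m; "ee_pos": TCP position; "orientation": TCP orientation; "wrist_force": force on the tool from outside, world axes, zero at the start; "wrist_torque": the same for the moment, N m; "width": finger opening in m.
Only numpy, scipy, OpenCV 4.12 (cv2) and the standard library are available. Lean on these libraries where they do the work, as an engineer would, in place of code of your own. Each camera call takes 0.05 s, during which the arm holds its last target.

## Working session

There is one attempt and no reset: what is moved stays moved. The work goes in short steps, Python scripts to look and compute and a tool call to move; the robot and the scene stay as the last step left them, time stands still between calls to the robot, and variables do not carry over. Pictures are saved under pics/ and viewed, and the job is handed in when it is done.

Besides the shell and the picture viewer there is one more tool, called after "Emit:" by a JSON object that holds its "name" and its "arguments". step_arm: Moves the arm, as the interface text tells. Its arguments: {"type":"object","properties":{"steps":{"type":"array","items":{"type":"array","items":{"type":"array","items":{"type":"number"}}}},"grip_force":{"type":"number"}},"required":["steps"]}

```bash
ls; mkdir -p pics; python3 - <<'E'
from workcell import bot
import cv2
print(bot.get_obs())
for n in("scene","side","wrist"):
    c=bot.get_calibration(n); print(n,c)
    cv2.imwrite(f"pics/{n}0.png",bot.capture(n)[:,:,::-1])
E
```

```text
pics
{'clock': 0.0, 'joint_pos': array([-1.40849015e+00,  5.28446690e-01,  1.43389976e+00, -2.04994169e-06,
        1.18140159e+00, -1.78504781e-01]), 'qd': array([ 0.00015691, -0.00134276,  0.0013758 ,  0.00013599,  0.0018954 ,
        0.00126056]), 'joint_efforts': array([ 1.31328718e-03, -4.40029407e+01, -1.76595891e+01,  6.34506997e-02,
        5.82030870e-02, -1.55038115e-04]), 'ee_pos': array([ 0.20881612, -0.58833841,  0.23558438]), 'orientation': array([-1.07766432e-03,  9.85515447e-01,  1.69582257e-01,  7.78066584e-06]), 'wrist_force': array([ 0.38436182, -0.0632695 , -0.33528452]), 'wrist_torque': array([-0.01290548, -0.00159444, -0.0224952 ]), 'width': 0.0872920135641433}
scene {'intrinsics': array([[401.4598724 ,   0.        , 322.90109708],
       [  0.        , 401.4598724 , 202.41112313],
       [  0.        ,   0.        ,   1.        ]]), 'R': array([[ 0.65583182,  0.75490328,  0.00237826],
       [ 0.55373417, -0.47891758, -0.68118751],
       [-0.51309169,  0.44806137, -0.73210513]]), 't': array([-0.42022897, -0.22478955,  1.38837237])}
side {'intrinsics': array([[369.04565197,   0.        , 314.62125818],
       [  0.        , 369.04565197, 203.83380227],
       [  0.        ,   0.        ,   1.        ]]), 'R': array([[-0.98491367, -0.17189899, -0.01989468],
       [-0.07848322,  0.5461975 , -0.83397162],
       [ 0.1542253 , -0.81982866, -0.55144857]]), 't': array([0.59059235, 0.09614567, 0.99943691])}
wrist {'intrinsics': array([[319.05869394,   0.        , 320.0381688 ],
       [  0.        , 319.05869394, 198.36750451],
       [  0.        ,   0.        ,   1.        ]]), 'R': array([[ 0.33422711, -0.94248926, -0.00249584],
       [-0.91145017, -0.32389175,  0.25367838],
       [-0.23989753, -0.08251136, -0.9672854 ]]), 't': array([-0.62377151, -0.03004169,  0.39071959])}
```

View pics/scene0.png

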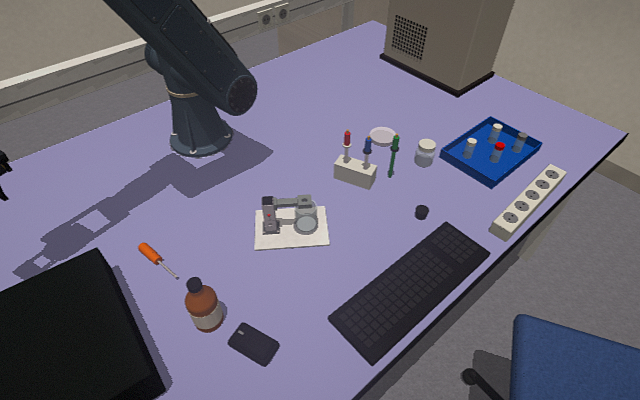

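View pics/side0.png

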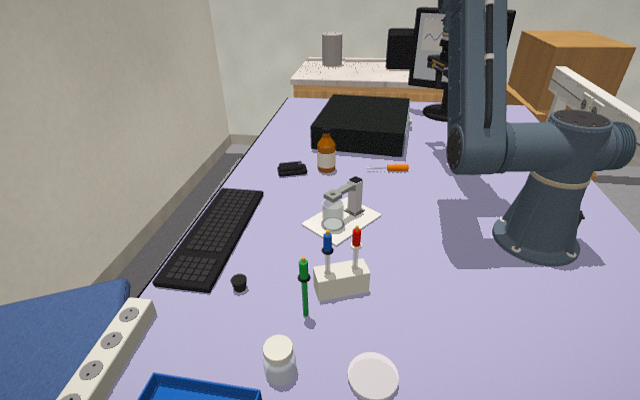

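View pics/wrist0.png

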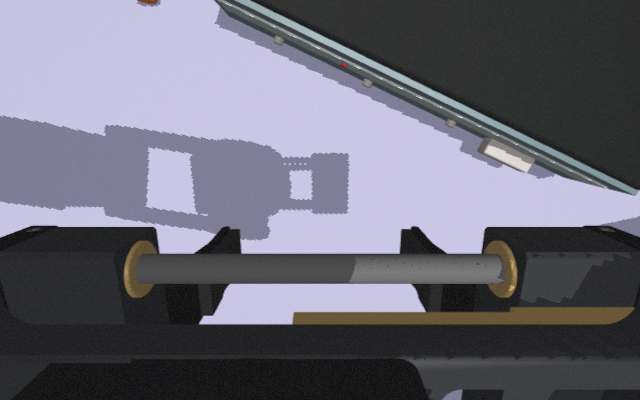

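Candidates: blue cap at scene (367,145) / side (327,240), red cap at (347,138) / (356,236), and a green one outside the block at (395,142) / (304,270). The blue one in the block fits the description. I'll confirm it in enlarged crops.

```bash
python3 - <<'E'
import cv2,numpy as np
a=cv2.imread("pics/scene0.png"); b=cv2.imread("pics/side0.png")
A=cv2.resize(a[120:260,240:420],None,fx=4,fy=4,interpolation=cv2.INTER_CUBIC)
B=cv2.resize(b[165:325,285:405],None,fx=3.5,fy=3.5,interpolation=cv2.INTER_CUBIC)
cv2.imwrite("pics/cA.png",A);cv2.imwrite("pics/cB.png",B)
E
```

```text
(no output)
```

View pics/cA.png

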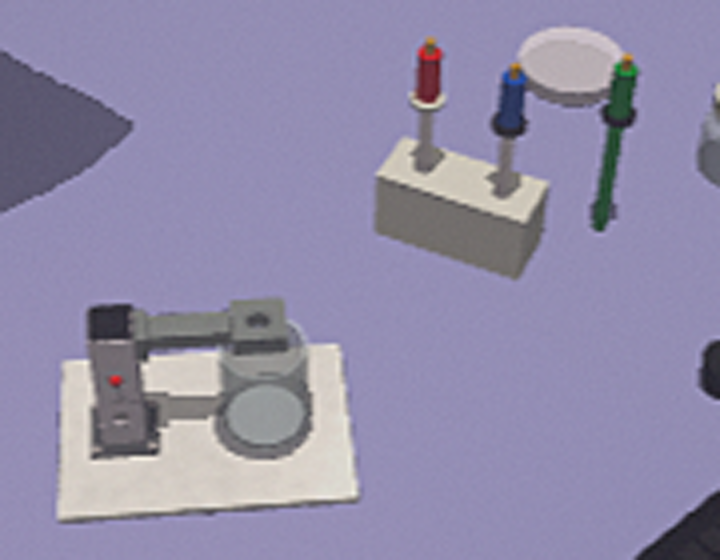

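View pics/cB.png

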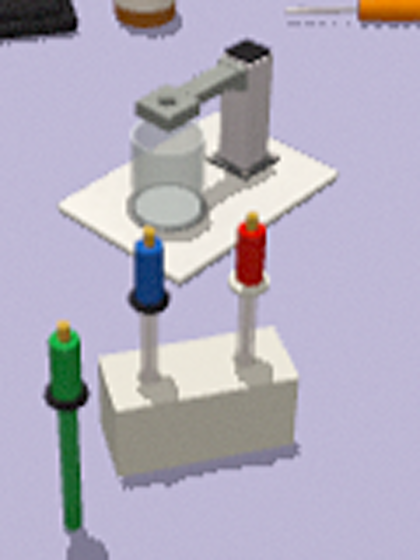

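```bash
cat > h.py <<'E'
from workcell import bot
import numpy as np,cv2
def ray(c,u,v):
    d=c["R"].T@np.linalg.inv(c["intrinsics"])@np.array([u,v,1.]); return -c["R"].T@c["t"],d/np.linalg.norm(d)
def plane(c,u,v,z):
    o,d=ray(c,u,v); return o+d*(z-o[2])/d[2]
def tri(l):
    A=np.zeros((3,3));b=np.zeros(3);rs=[ray(*x) for x in l]
    for o,d in rs:
        P=np.eye(3)-np.outer(d,d);A+=P;b+=P@o
    X=np.linalg.solve(A,b)
    return X,[np.linalg.norm((np.eye(3)-np.outer(d,d))@(X-o)) for o,d in rs]
def proj(c,X):
    p=c["intrinsics"]@(c["R"]@np.asarray(X)+c["t"]); return p[:2]/p[2]
def cap(name,fn):
    c=bot.get_calibration(name); im=bot.capture(name)[:,:,::-1].copy(); cv2.imwrite("pics/"+fn,im)
    np.savez("pics/"+fn[:-4]+".npz",**c); return c,im
E
python3 - <<'E'
from h import *
np.set_printoptions(precision=4,suppress=True)
S=bot.get_calibration("scene");D=bot.get_calibration("side")
a=cv2.imread("pics/scene0.png"); b=cv2.imread("pics/side0.png")
def cen(im,m,box):
    x0,y0,x1,y1=box
    n,l,s,c=cv2.connectedComponentsWithStats(m[y0:y1,x0:x1].astype(np.uint8)); i=1+np.argmax(s[1:,4]); return c[i]+[x0,y0],s[i]
def blue(im): h=cv2.cvtColor(im,cv2.COLOR_BGR2HSV); return (h[...,0]>105)&(h[...,0]<125)&(h[...,1]>140)
def red(im): h=cv2.cvtColor(im,cv2.COLOR_BGR2HSV); return ((h[...,0]<6)|(h[...,0]>172))&(h[...,1]>150)
for nm,f in(("blue",blue),("red",red)):
    p=cen(a,f(a),(330,120,385,180));q=cen(b,f(b),(310,220,370,270)); print(nm,p,q,tri([(S,*p[0]),(D,*q[0])]))
p=cen(a,red(a),(255,205,285,225));print("btn",p)
f=lambda u,v:(240+u/4,120+v/4); g=lambda u,v:(285+u/3.5,165+v/3.5)
P=[plane(S,*f(*x),.008) for x in((64,362),(340,343),(358,497),(58,520))]; print(np.array(P)); 
for i in range(4): print(np.linalg.norm(P[i]-P[i-1]))
Q=[plane(D,*g(*x),.008) for x in((60,206),(182,281),(338,174))]; print(np.array(Q))
print("socket",tri([(S,*f(258,320)),(D,*g(168,101))]))
print("top",tri([(S,*f(112,312)),(D,*g(247,47))]))
E
```

```text
blue (array([368.25  , 139.8333]), array([36, 18,  5,  5, 12], dtype=int32)) (array([327.1148, 242.8443]), array([ 13,  13,   9,  19, 122], dtype=int32)) (array([0.5188, 0.2786, 0.1533]), [np.float64(0.0029734924378487775), np.float64(0.002973492437848627)])
red (array([346.7209, 138.2093]), array([15, 12,  5, 13, 43], dtype=int32)) (array([356.2783, 237.5304]), array([ 43,   9,   8,  18, 115], dtype=int32)) (array([0.4633, 0.2446, 0.1454]), [np.float64(0.0001587005403181675), np.float64(0.00015870054031818278)])
btn (array([268.5, 214.5]), array([13,  9,  2,  2,  4], dtype=int32))
[[ 0.411  -0.0538  0.008 ]
 [ 0.5262  0.1075  0.008 ]
 [ 0.6383  0.0253  0.008 ]
 [ 0.5236 -0.1359  0.008 ]]
0.13938216268686887
0.1981936380926367
0.1390535836706104
0.1978554206177894
[[ 0.6304  0.0326  0.008 ]
 [ 0.5193  0.1129  0.008 ]
 [ 0.4058 -0.0464  0.008 ]]
socket (array([0.5441, 0.0194, 0.1088]), [np.float64(0.001113963337627988), np.float64(0.001113963337628069)])
top (array([ 0.4881, -0.0536,  0.121 ]), [np.float64(7.259330724199293e-05), np.float64(7.25933072419668e-05)])
```

```bash
cat >> h.py <<'E'
from scipy.spatial.transform import Rotation as Rn
def Rt():
    q=bot.get_obs()["orientation"]; return Rn.from_quat([q[1],q[2],q[3],q[0]])
def want(p,yaw):
    """tool down; yaw = world angle of tool y (deg). prints shares"""
    o=bot.get_obs();R=Rt()
    d=R.inv().apply(np.asarray(p)-o["ee_pos"])/0.25
    y=np.radians(yaw); ty=np.array([np.cos(y),np.sin(y),0]);tz=np.array([0,0,-1.]);tx=np.cross(ty,tz)
    T=Rn.from_matrix(np.c_[tx,ty,tz]); r=(R.inv()*T).as_rotvec()/np.pi
    print("t",round(float(o["clock"]),2),"tcp",o["ee_pos"].round(4),"F",o["wrist_force"].round(1),"w",round(float(o["width"]),4),"j",o["joint_pos"].round(2)); print("shift",d.round(4),"turn",r.round(4))
E
python3 -c "
from h import *
want([.46,-.1,.3],-35.5)"
```

```text
t 0.15 tcp [ 0.2088 -0.5885  0.2358] F [-0.3 -0.6 -0.1] w 0.0872 j [-1.41  0.53  1.43 -0.    1.18 -0.18]
shift [ 1.6001 -1.5063 -0.2538] turn [-0.0005 -0.0003 -0.1943]
```

Emit:
{"name": "step_arm", "arguments": {"steps": [[[1,0.8,-0.75,-0.25,0,0,0],[1,0.8,-0.75,-0.25,0,0,0],[1,0.8,-0.75,-0.25,0,0,0],[1,0.8,-0.75,-0.25,0,0,0],[1,0.8,-0.75,-0.25,0,0,0]]]}}

```text
clock: 0.65
ee_pos: [0.3212, -0.3705, 0.2923]
orientation: [-0.0, 0.986, 0.169, 0.0]
wrist_force: [2.0, -0.4, -0.6]
width: 0.0867
```

```bash
python3 -c "
from h import *
want([.46,-.1,.3],-35.5)"
```

```text
t 0.65 tcp [ 0.3212 -0.3705  0.2923] F [ 2.  -0.4 -0.6] w 0.0867 j [-1.08  0.28  1.69  0.    1.18  0.15]
shift [ 0.8843 -0.8348 -0.0303] turn [-2.000e-04 -1.000e-04 -1.945e-01]
```

Emit:
{"name": "step_arm", "arguments": {"steps": [[[1,0.88,-0.83,-0.03,0,0,-0.1945],[1,0.88,-0.83,-0.03,0,0,-0.1945],[1,0.88,-0.83,-0.03,0,0,-0.1945],[1,0.88,-0.83,-0.03,0,0,-0.1945],[1,0.88,-0.83,-0.03,0,0,-0.1945]]]}}

```text
clock: 1.15
ee_pos: [0.4352, -0.1481, 0.2984]
orientation: [0.0, 0.888, 0.459, 0.0]
wrist_force: [0.2, -0.5, 0.2]
width: 0.0869
```

```bash
python3 -c "
from h import *
want([.46,-.1,.3],-35.5)
cap('wrist','w1.png')"
```

```text
t 1.15 tcp [ 0.4352 -0.1481  0.2984] F [ 0.2 -0.5  0.2] w 0.0869 j [-0.57  0.22  1.75 -0.    1.17  0.04]
shift [ 0.2143 -0.0303 -0.0065] turn [0.    0.    0.001]
```

View pics/w1.png

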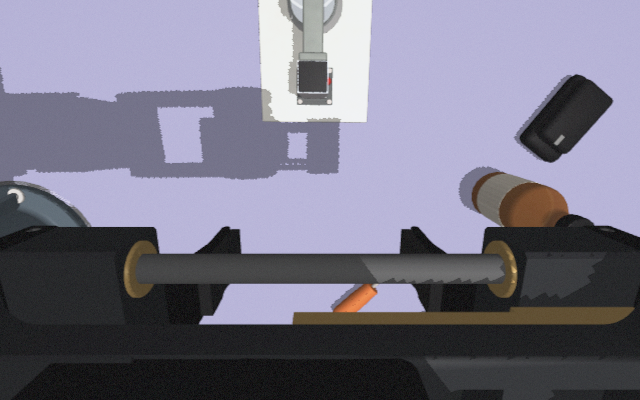

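Emit:
{"name": "step_arm", "arguments": {"steps": [[[1,0.28,-0.03,0,0,0,0],[1,0.28,-0.03,0,0,0,0],[1,0.28,-0.03,0,0,0,0]]]}}

```text
clock: 1.5
ee_pos: [0.4699, -0.0866, 0.2981]
orientation: [-0.0, 0.888, 0.46, 0.0]
wrist_force: [-0.5, -0.7, 0.1]
width: 0.0871
```

```bash
python3 -c "
from h import *
want([.46,-.1,.3],-35.5)
cap('wrist','w2.png')
a=cv2.imread('pics/w1.png')[0:130,250:380]; b=cv2.imread('pics/w2.png')[0:250,220:420]
cv2.imwrite('pics/c1.png',cv2.resize(a,None,fx=4,fy=4,interpolation=2));cv2.imwrite('pics/c2.png',cv2.resize(b,None,fx=2.4,fy=2.4,interpolation=2))"
```

```text
t 1.5 tcp [ 0.4699 -0.0866  0.2981] F [-0.5 -0.7  0.1] w 0.0871 j [-0.42  0.25  1.71  0.    1.18  0.2 ]
shift [-0.0667 -0.0015 -0.0075] turn [-0.0001 -0.0002  0.0015]
```

View pics/c1.png

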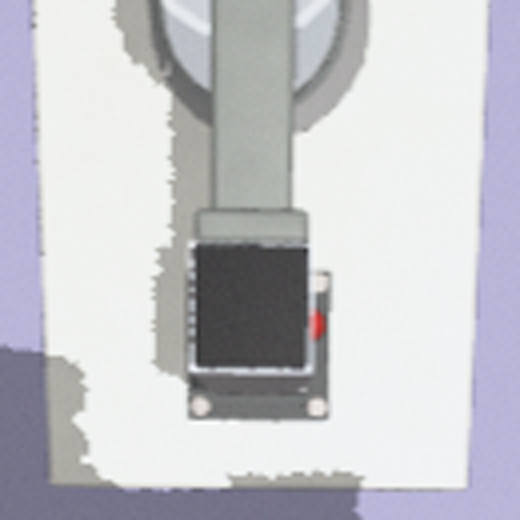

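View pics/c2.png

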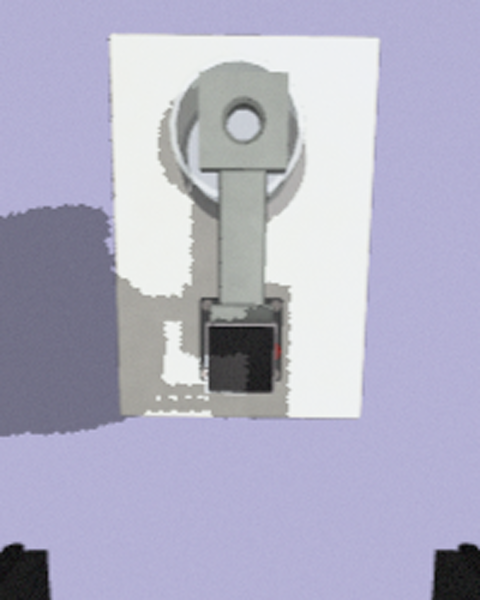

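```bash
python3 - <<'E'
from h import *
np.set_printoptions(precision=4,suppress=True)
L=lambda n:dict(np.load(f"pics/{n}.npz"))
c1,c2=L("w1"),L("w2");S=bot.get_calibration("scene");D=bot.get_calibration("side")
f=lambda u,v:(240+u/4,120+v/4); g=lambda u,v:(285+u/3.5,165+v/3.5)
w1=lambda u,v:(250+u/4,u*0+v/4); w2=lambda u,v:(220+u/2.4,v/2.4)
def blackc(im,box):
    x0,y0,x1,y1=box; m=(im[y0:y1,x0:x1].max(2)<75).astype(np.uint8); n,l,s,c=cv2.connectedComponentsWithStats(m); i=1+np.argmax(s[1:,4])
    r=cv2.minAreaRect(np.argwhere(l==i)[:,::-1].astype(np.float32)); print(s[i],c[i]+[x0,y0],r); return c[i]+[x0,y0]
p1=blackc(cv2.imread("pics/w1.png"),(295,58,330,95)); p2=blackc(cv2.imread("pics/w2.png"),(303,130,336,166))
print("top w1w2",tri([(c1,*p1),(c2,*p2)]), "all",tri([(c1,*p1),(c2,*p2),(S,*f(112,312)),(D,*g(247,47))]))
print("top on z=.12",plane(c1,*p1,.12),plane(c2,*p2,.12))
h=w2(243,121)
print("socket z=.113",plane(c2,*h,.113),tri([(c2,*h),(S,*f(258,320)),(D,*g(168,101))]))
C=[plane(c2,*w2(*x),.008) for x in((110,35),(378,39),(360,416),(121,415))];C=np.array(C);print(C,[np.linalg.norm(C[i]-C[i-1]) for i in range(4)])
for e in(C[0]-C[3],C[1]-C[2]): print(np.degrees(np.arctan2(e[1],e[0])))
t=plane(c2,*p2,.12);s=plane(c2,*h,.113);e=s-t;print(np.linalg.norm(e),np.degrees(np.arctan2(e[1],e[0])))
# button / lower hole height: on plane of -y face through scene
E
python3 - <<'E'
import cv2
a=cv2.imread("pics/scene0.png")[190:240,250:300]
cv2.imwrite("pics/cbtn.png",cv2.resize(a,None,fx=12,fy=12,interpolation=2))
E
```

```text
[  4   4  28  29 632] [309.9035  74.8212] ((17.5, 18.0), (27.0, 28.0), 0.0)
[  4   6  27  27 711] [320.0295 148.7103] ((17.0, 19.0), (26.0, 26.0), 90.0)
top w1w2 (array([ 0.4903, -0.0563,  0.1223]), [np.float64(0.001156585956302561), np.float64(0.0011565859563025473)]) all (array([ 0.4894, -0.0554,  0.1212]), [np.float64(0.00027315006990332596), np.float64(0.0023541026801426066), np.float64(0.0016383034273370733), np.float64(0.0016592707307677573)])
top on z=.12 [ 0.4893 -0.0555  0.12  ] [ 0.4912 -0.057   0.12  ]
socket z=.113 [0.546  0.0186 0.113 ] (array([0.545 , 0.0191, 0.1091]), [np.float64(0.001348692929018203), np.float64(0.000595295086257837), np.float64(0.0018433244704944049)])
[[ 0.5247  0.1067  0.008 ]
 [ 0.6363  0.0256  0.008 ]
 [ 0.5217 -0.1342  0.008 ]
 [ 0.4088 -0.0538  0.008 ]] [np.float64(0.19796750381628286), np.float64(0.1379537144266569), np.float64(0.1966205634379984), np.float64(0.13859842989685195)]
54.157327470766745
54.34445560493775
0.09362216686835752 54.0579571666065
```

View pics/cbtn.png

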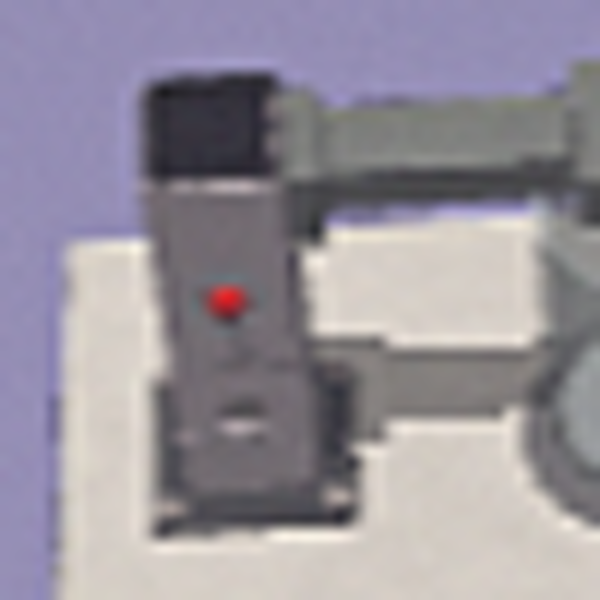

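```bash
python3 - <<'E'
from h import *
np.set_printoptions(precision=4,suppress=True)
S=bot.get_calibration("scene"); y=np.radians(54.2); x=np.array([np.cos(y),np.sin(y),0]);n=np.array([-np.sin(y),np.cos(y),0]);A=np.array([.4905,-.0562,0])
for nm,u,v,off in(("btn",228,298,-.018),("hole",240,420,-.0145),("hole hi",240,408,-.015),("hole lo",240,432,-.015),("facetop",212,182,-.015),("facebot",250,490,-.015)):
    o,d=ray(S,250+u/12,190+v/12); P=o+d*((off-(o-A)@n)/(d@n)); print(nm,((P-A)@x).round(4),P[2].round(4))
E
```

```text
btn -0.0005 0.0803
hole -0.0022 0.0351
hole hi -0.0018 0.0398
hole lo -0.0025 0.0315
facetop -0.0007 0.1141
facebot -0.0022 0.0109
```

```bash
python3 -c "
from h import *
want([.4905,-.0562,.2],-35.8);want([.4905,-.0562,.08],-35.8)"
```

```text
t 1.55 tcp [ 0.4693 -0.088   0.2981] F [ 0.3 -0.2 -0.1] w 0.0873 j [-0.42  0.25  1.71 -0.    1.18  0.2 ]
shift [ 0.1528 -0.0041  0.3922] turn [-0.0001  0.0002  0.0028]
t 1.55 tcp [ 0.4693 -0.088   0.2981] F [ 0.3 -0.2 -0.1] w 0.0873 j [-0.42  0.25  1.71 -0.    1.18  0.2 ]
shift [ 0.1531 -0.0039  0.8722] turn [-0.0001  0.0002  0.0028]
```

Emit:
{"name": "step_arm", "arguments": {"steps": [[[1,0.153,-0.004,0.1,0,0,0.003],[1,0.153,-0.004,0.25,0,0,0.003],[1,0.153,-0.004,0.4,0,0,0.003],[1,0.153,-0.004,0.5,0,0,0.003],[1,0.153,-0.004,0.5,0,0,0.003]]]}}

```text
clock: 2.05
ee_pos: [0.4877, -0.0575, 0.1702]
orientation: [-0.003, 0.891, 0.453, -0.003]
wrist_force: [-0.2, 0.7, 0.0]
width: 0.0869
```

```bash
python3 -c "
from h import *
want([.4905,-.0562,.08],-35.8)
cap('wrist','w3.png');cap('scene','s3.png')"
```

```text
t 2.05 tcp [ 0.4877 -0.0575  0.1702] F [-0.2  0.7  0. ] w 0.0869 j [-0.35  0.45  1.83 -0.    0.87  0.29]
shift [0.0121 0.009  0.3609] turn [-0.0026  0.0009 -0.0017]
```

View pics/w3.png

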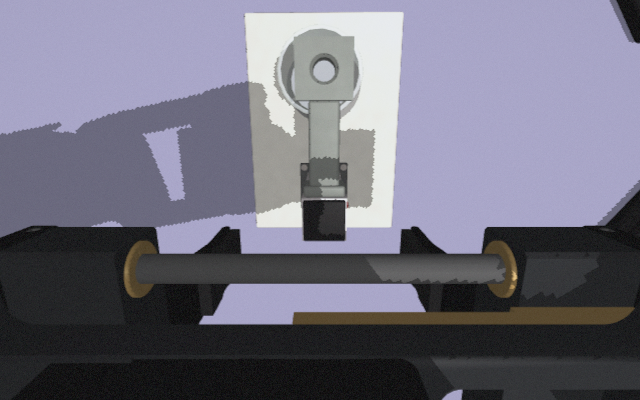

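```bash
python3 -c "
from h import *
np.set_printoptions(precision=4,suppress=True)
c3=dict(np.load('pics/w3.npz'));c2=dict(np.load('pics/w2.npz'))
print(plane(c3,325,220,.12),plane(c3,323.5,69,.113))
print(tri([(c3,325,220),(c2,320.03,148.7)]),tri([(c3,323.5,69),(c2,321.3,50.4)]))
want([.4905,-.0562,.08],-35.8)"
```

```text
[ 0.492  -0.0571  0.12  ] [0.546 0.019 0.113]
(array([ 0.4914, -0.0574,  0.1183]), [np.float64(0.000383155931257855), np.float64(0.00038315593125784264)]) (array([0.5466, 0.0195, 0.1068]), [np.float64(0.00013098326069810228), np.float64(0.00013098326069802007)])
t 2.15 tcp [ 0.4906 -0.0582  0.1735] F [-0.1 -1.   0.5] w 0.0869 j [-0.34  0.45  1.82 -0.    0.87  0.29]
shift [ 0.0063 -0.0046  0.3738] turn [-0.0002  0.0001 -0.0016]
```

Emit:
{"name": "step_arm", "arguments": {"steps": [[[1,0.005,-0.002,0.12,0,0,0],[1,0.005,-0.002,0.24,0,0,0],[1,0.005,-0.002,0.34,0,0,0],[1,0.005,-0.002,0.374,0,0,0],[1,0.005,-0.002,0.374,0,0,0]]]}}

```text
clock: 2.65
ee_pos: [0.4915, -0.0563, 0.0802]
orientation: [0.0, 0.891, 0.454, 0.0]
wrist_force: [-0.9, 0.1, 1.0]
width: 0.0869
```

Emit:
{"name": "step_arm", "arguments": {"steps": [[[0.2,0,0,0,0,0,0],[0.0,0,0,0,0,0,0],[-0.1,0,0,0,0,0,0]]], "grip_force": 5}}

```text
clock: 2.95
ee_pos: [0.4919, -0.056, 0.081]
orientation: [0.001, 0.891, 0.454, 0.001]
wrist_force: [0.1, 0.4, 0.0]
width: 0.0706
```

```bash
python3 -c "
from h import *
want([.491,-.0567,.08],-35.8)
cap('scene','s4.png')
a=cv2.imread('pics/s4.png')[150:270,230:350]
cv2.imwrite('pics/c4.png',cv2.resize(a,None,fx=5,fy=5,interpolation=2))"
```

```text
t 2.95 tcp [ 0.4919 -0.056   0.081 ] F [0.1 0.4 0. ] w 0.0706 j [-0.34  0.61  1.89 -0.    0.64  0.29]
shift [-0.0044 -0.0011  0.0041] turn [ 0.0008 -0.0002 -0.0011]
```

View pics/c4.png

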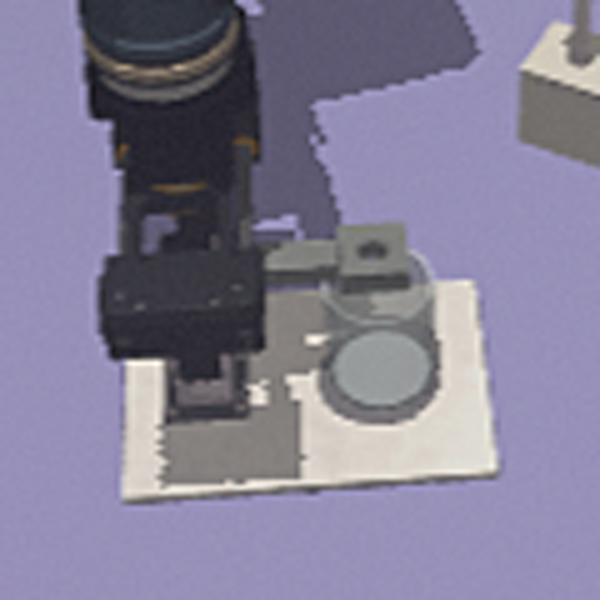

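Emit:
{"name": "step_arm", "arguments": {"steps": [[[-0.2,0,0,0,0,0,0],[-0.3,0,0,0,0,0,0],[-0.4,0,0,0,0,0,0],[-0.5,0,0,0,0,0,0],[-0.5,0,0,0,0,0,0]]], "grip_force": 8}}

```text
clock: 3.5
ee_pos: [0.4915, -0.0559, 0.0798]
orientation: [0.0, 0.891, 0.454, 0.0]
wrist_force: [0.5, -0.8, -1.0]
width: 0.0299
```

Emit:
{"name": "step_arm", "arguments": {"steps": [[[-0.5,0,0,0,0,0,0],[-0.5,0,0,0,0,0,0],[-0.5,0,0,0,0,0,0]]], "grip_force": 8}}

```text
clock: 3.8
ee_pos: [0.4915, -0.0558, 0.0798]
orientation: [0.0, 0.891, 0.454, 0.0]
wrist_force: [2.2, -1.2, -3.1]
width: 0.0299
```

```bash
python3 -c "
from h import *
want([.491,-.0567,.08],-35.8);print(Rt().inv().apply(bot.get_obs()['wrist_force']))"
```

```text
t 3.8 tcp [ 0.4915 -0.0558  0.0798] F [ 2.2 -1.2 -3.1] w 0.0299 j [-0.34  0.62  1.89  0.    0.64  0.29]
shift [-0.0039  0.0005 -0.0009] turn [ 0.0002 -0.0001 -0.0011]
[0.3087747  2.4563861  3.14875973]
```

Emit:
{"name": "step_arm", "arguments": {"steps": [[[-0.5,0,0,0,0,0,0],[-0.5,0,0,0,0,0,0],[-0.5,0,0,-0.002,0,0,0],[-0.5,0,0,-0.004,0,0,0]]], "grip_force": 20}}

```text
clock: 4.2
ee_pos: [0.4915, -0.0558, 0.0806]
orientation: [0.0, 0.891, 0.454, 0.0]
wrist_force: [4.9, -0.8, -7.4]
width: 0.0301
```

Emit:
{"name": "step_arm", "arguments": {"steps": [[[-0.5,0,0,-0.002,0,0,0],[-0.5,0,0,-0.004,0,0,0]]]}}

```text
clock: 4.4
ee_pos: [0.4915, -0.0558, 0.0817]
orientation: [0.0, 0.891, 0.454, 0.0]
wrist_force: [4.3, -1.9, -7.9]
width: 0.0302
```

Emit:
{"name": "step_arm", "arguments": {"steps": [[[-0.5,0,0,-0.002,0,0,0],[-0.5,0,0,-0.004,0,0,0]]]}}

```text
clock: 4.6
ee_pos: [0.4915, -0.0558, 0.0829]
orientation: [0.0, 0.891, 0.454, 0.0]
wrist_force: [4.3, -2.6, -6.8]
width: 0.0301
```

Emit:
{"name": "step_arm", "arguments": {"steps": [[[-0.5,0,0,-0.002,0,0,0],[-0.5,0,0,-0.004,0,0,0]]]}}

```text
clock: 4.8
ee_pos: [0.4915, -0.0558, 0.0837]
orientation: [0.0, 0.891, 0.454, 0.0]
wrist_force: [5.9, -2.0, -11.2]
width: 0.0297
```

Emit:
{"name": "step_arm", "arguments": {"steps": [[[-0.5,0,0,-0.002,0,0,0],[-0.5,0,0,-0.004,0,0,0]]]}}

```text
clock: 5.0
ee_pos: [0.4915, -0.0558, 0.0844]
orientation: [0.0, 0.891, 0.454, 0.0]
wrist_force: [5.1, -2.0, -13.5]
width: 0.0293
```

Emit:
{"name": "step_arm", "arguments": {"steps": [[[-0.5,0,0,-0.001,0,0,0],[-0.5,0,0,-0.002,0,0,0]]]}}

```text
clock: 5.2
ee_pos: [0.4914, -0.0558, 0.0847]
orientation: [0.0, 0.891, 0.454, 0.0]
wrist_force: [6.2, -2.9, -15.9]
width: 0.0302
```

Emit:
{"name": "step_arm", "arguments": {"steps": [[[-0.5,0,0,0,0,0,0]]]}}

```text
clock: 5.3
ee_pos: [0.4915, -0.0558, 0.0847]
orientation: [0.0, 0.891, 0.454, 0.0]
wrist_force: [6.1, -2.1, -14.1]
width: 0.0299
```

```bash
python3 -c "
from h import *
S,im=cap('scene','s5.png')
a=cv2.cvtColor(cv2.imread('pics/s4.png'),6)[185:212,294:316].astype(np.float32);b=cv2.cvtColor(im,6)[185:212,294:316].astype(np.float32)
print(cv2.phaseCorrelate(a,b,cv2.createHanningWindow(a.shape[::-1],cv2.CV_32F)))
for z in(.113,.118):print(proj(S,[.546,.0195,z]))
c=np.hstack([cv2.imread('pics/s4.png')[180:215,280:325],im[180:215,280:325]])
cv2.imwrite('pics/c5.png',cv2.resize(c,None,fx=8,fy=8,interpolation=2))"
```

```text
((0.2487879553480461, -0.5944835085494944), 1.0297334367110405)
[304.59670733 199.00927789]
[304.53632364 197.67041139]
```

View pics/c5.png

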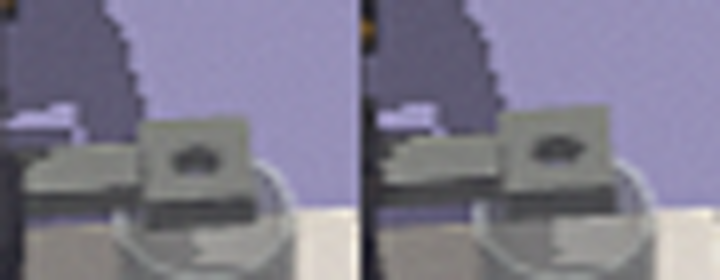

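The eye moved up by about 1.5 px, or 5 mm, so the sleeve is rising with the gripper. I'll continue slowly.

Emit:
{"name": "step_arm", "arguments": {"steps": [[[-0.5,0,0,-0.001,0,0,0],[-0.5,0,0,-0.002,0,0,0]]]}}

```text
clock: 5.55
ee_pos: [0.4914, -0.0558, 0.0852]
orientation: [0.0, 0.891, 0.454, 0.0]
wrist_force: [5.4, -2.6, -13.5]
width: 0.0297
```

Emit:
{"name": "step_arm", "arguments": {"steps": [[[-0.5,0,0,-0.001,0,0,0],[-0.5,0,0,-0.002,0,0,0]]]}}

```text
clock: 5.75
ee_pos: [0.4914, -0.0558, 0.0863]
orientation: [0.0, 0.891, 0.454, 0.0]
wrist_force: [4.0, -2.4, -7.6]
width: 0.0302
```

Emit:
{"name": "step_arm", "arguments": {"steps": [[[-0.5,0,0,-0.001,0,0,0],[-0.5,0,0,-0.002,0,0,0]]]}}

```text
clock: 5.95
ee_pos: [0.4914, -0.0558, 0.087]
orientation: [0.0, 0.891, 0.454, 0.0]
wrist_force: [4.5, -1.5, -5.8]
width: 0.0297
```

Emit:
{"name": "step_arm", "arguments": {"steps": [[[-0.5,0,0,-0.008,0,0,0],[-0.5,0,0,-0.016,0,0,0],[-0.5,0,0,-0.024,0,0,0],[-0.5,0,0,-0.032,0,0,0],[-0.5,0,0,-0.04,0,0,0]]]}}

```text
clock: 6.45
ee_pos: [0.4915, -0.0558, 0.097]
orientation: [0.0, 0.891, 0.454, 0.0]
wrist_force: [5.3, -1.2, -6.6]
width: 0.0298
```

Emit:
{"name": "step_arm", "arguments": {"steps": [[[-0.5,0,0,-0.004,0,0,0],[-0.5,0,0,-0.008,0,0,0],[-0.5,0,0,-0.012,0,0,0]]]}}

```text
clock: 6.75
ee_pos: [0.4914, -0.0558, 0.1]
orientation: [0.0, 0.891, 0.454, 0.0]
wrist_force: [5.1, -1.6, -5.6]
width: 0.03
```

Emit:
{"name": "step_arm", "arguments": {"steps": [[[-0.5,0,0,-0.002,0,0,0],[-0.5,0,0,-0.004,0,0,0],[-0.5,0,0,-0.006,0,0,0],[-0.5,0,0,-0.008,0,0,0],[-0.5,0,0,-0.01,0,0,0]]], "grip_force": 9}}

```text
clock: 7.25
ee_pos: [0.4914, -0.0558, 0.1025]
orientation: [0.0, 0.891, 0.454, 0.0]
wrist_force: [4.0, -1.9, -6.9]
width: 0.0296
```

```bash
python3 -c "
from h import *
S,im=cap('scene','s6.png')
D,im2=cap('side','d6.png')
b0=cv2.imread('pics/side0.png')
c=np.hstack([im[160:230,250:330],cv2.imread('pics/scene0.png')[160:230,250:330]])
cv2.imwrite('pics/c6.png',cv2.resize(c,None,fx=5,fy=5,interpolation=2))"
```

```text
(no output)
```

View pics/c6.png

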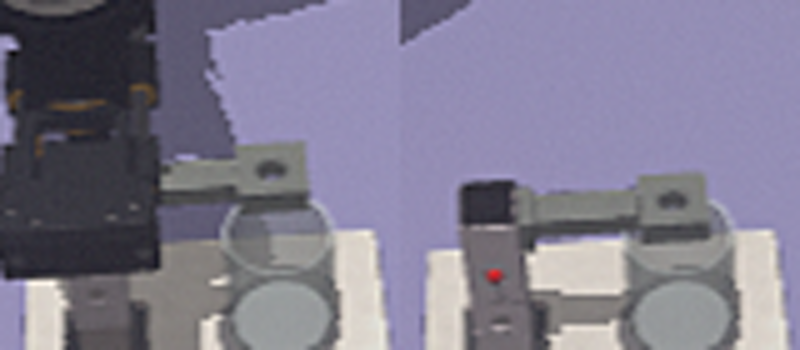

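```bash
python3 - <<'E'
from h import *
S=bot.get_calibration("scene"); y=np.radians(54.2); n=np.array([-np.sin(y),np.cos(y),0]);A=np.array([.491,-.0567,0])
for u,v in((95,293),(95,286),(95,300)):
    o,d=ray(S,250+u/5,160+v/5); P=o+d*((-.015-(o-A)@n)/(d@n)); print(P[2])
a=cv2.imread("pics/s6.png")[205:230,255:285]
cv2.imwrite("pics/c6b.png",cv2.resize(a,None,fx=16,fy=16,interpolation=2))
E
```

```text
0.06281808175393433
0.0683859921941703
0.05720715984252178
```

View pics/c6b.png

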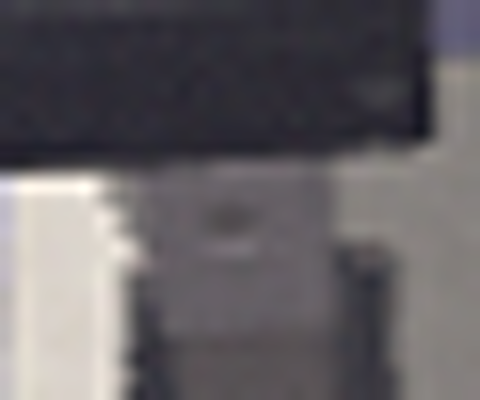

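Emit:
{"name": "step_arm", "arguments": {"steps": [[[-0.5,0,0,-0.004,0,0,0],[-0.5,0,0,-0.008,0,0,0],[-0.5,0,0,-0.012,0,0,0],[-0.5,0,0,-0.016,0,0,0]]]}}

```text
clock: 7.75
ee_pos: [0.4915, -0.0558, 0.1065]
orientation: [0.0, 0.891, 0.454, 0.0]
wrist_force: [5.6, -2.5, -6.9]
width: 0.0299
```

Emit:
{"name": "step_arm", "arguments": {"steps": [[[-0.5,0,0,-0.002,0,0,0],[-0.5,0,0,-0.004,0,0,0],[-0.5,0,0,-0.006,0,0,0],[-0.5,0,0,-0.008,0,0,0]]]}}

```text
clock: 8.15
ee_pos: [0.4915, -0.0559, 0.1085]
orientation: [0.0, 0.891, 0.454, 0.0]
wrist_force: [5.1, -1.7, -6.8]
width: 0.0299
```

Emit:
{"name": "step_arm", "arguments": {"steps": [[[-0.5,0,0,-0.002,0,0,0],[-0.5,0,0,-0.004,0,0,0]]]}}

```text
clock: 8.35
ee_pos: [0.4915, -0.0558, 0.1095]
orientation: [0.0, 0.891, 0.454, 0.0]
wrist_force: [4.2, -2.1, -3.2]
width: 0.0297
```

Emit:
{"name": "step_arm", "arguments": {"steps": [[[-0.5,0,0,-0.002,0,0,0],[-0.5,0,0,-0.004,0,0,0]]]}}

```text
clock: 8.55
ee_pos: [0.4914, -0.0558, 0.1105]
orientation: [0.0, 0.891, 0.454, 0.0]
wrist_force: [5.2, -1.7, -7.8]
width: 0.0303
```

```bash
python3 -c "
from h import *
print(bot.get_obs()['wrist_force'],bot.get_obs()['ee_pos'])
S,im=cap('scene','s7.png')
print(bot.get_obs()['wrist_force'])
cv2.imwrite('pics/c7.png',cv2.resize(im[185:230,250:310],None,fx=12,fy=12,interpolation=2))"
```

```text
[ 5.23190507 -1.71304564 -7.81960787] [ 0.49142679 -0.0558247   0.11050388]
[ 4.73439435 -2.66174823 -5.06855381]
```

View pics/c7.png

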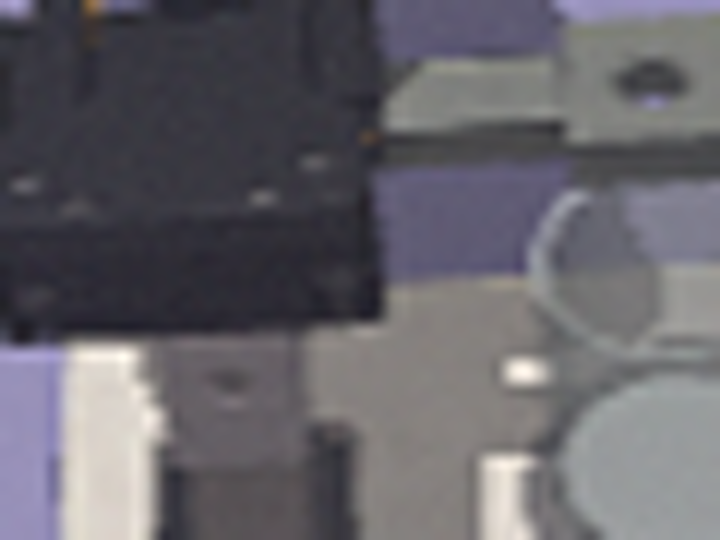

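Emit:
{"name": "step_arm", "arguments": {"steps": [[[-0.5,0,0,-0.002,0,0,0],[-0.5,0,0,-0.004,0,0,0]]]}}

```text
clock: 8.8
ee_pos: [0.4914, -0.0558, 0.1115]
orientation: [0.0, 0.891, 0.454, 0.0]
wrist_force: [4.7, -1.1, -5.9]
width: 0.0298
```

Emit:
{"name": "step_arm", "arguments": {"steps": [[[-0.5,0,0,-0.002,0,0,0],[-0.5,0,0,-0.004,0,0,0]]]}}

```text
clock: 9.0
ee_pos: [0.4914, -0.0558, 0.1125]
orientation: [0.0, 0.891, 0.454, 0.0]
wrist_force: [4.3, -2.6, -4.3]
width: 0.0301
```

Emit:
{"name": "step_arm", "arguments": {"steps": [[[-0.5,0,0,-0.002,0,0,0],[-0.5,0,0,-0.004,0,0,0]]]}}

```text
clock: 9.2
ee_pos: [0.4914, -0.0558, 0.1136]
orientation: [0.0, 0.891, 0.454, 0.0]
wrist_force: [5.1, -2.2, -7.2]
width: 0.0297
```

Emit:
{"name": "step_arm", "arguments": {"steps": [[[-0.5,0,0,-0.002,0,0,0],[-0.5,0,0,-0.002,0,0,0]]]}}

```text
clock: 9.4
ee_pos: [0.4915, -0.0558, 0.1142]
orientation: [0.0, 0.891, 0.454, 0.0]
wrist_force: [4.3, -2.2, -2.8]
width: 0.03
```

Emit:
{"name": "step_arm", "arguments": {"steps": [[[-0.5,0,0,-0.002,0,0,0],[-0.5,0,0,-0.002,0,0,0]]]}}

```text
clock: 9.6
ee_pos: [0.4914, -0.0558, 0.1147]
orientation: [0.0, 0.891, 0.454, 0.0]
wrist_force: [3.7, -2.2, -1.7]
width: 0.0299
```

Emit:
{"name": "step_arm", "arguments": {"steps": [[[-0.5,0,0,-0.001,0,0,0],[-0.5,0,0,-0.001,0,0,0]]]}}

```text
clock: 9.8
ee_pos: [0.4915, -0.0558, 0.1149]
orientation: [0.0, 0.891, 0.454, 0.0]
wrist_force: [5.1, -1.9, -2.2]
width: 0.0301
```

```bash
python3 -c "
from h import *
S,im=cap('scene','s8.png')
print(bot.get_obs()['wrist_force'])
cv2.imwrite('pics/c8.png',cv2.resize(im[195:230,250:300],None,fx=14,fy=14,interpolation=2))"
```

```text
[ 4.67748582 -2.06090146 -1.79039974]
```

View pics/c8.png

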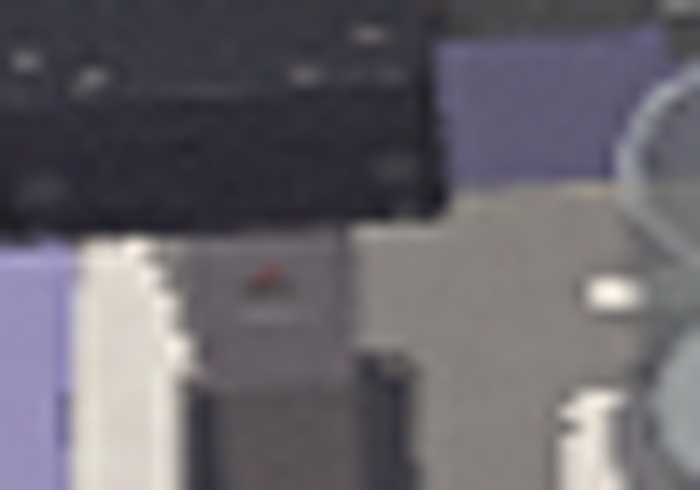

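Emit:
{"name": "step_arm", "arguments": {"steps": [[[-0.5,0,0,-0.002,0,0,0],[-0.5,0,0,-0.002,0,0,0]]]}}

```text
clock: 10.05
ee_pos: [0.4914, -0.0558, 0.1153]
orientation: [0.0, 0.891, 0.454, 0.0]
wrist_force: [4.2, -1.9, -1.6]
width: 0.0301
```

Emit:
{"name": "step_arm", "arguments": {"steps": [[[-0.5,0,0,-0.002,0,0,0],[-0.5,0,0,-0.002,0,0,0]]]}}

```text
clock: 10.25
ee_pos: [0.4915, -0.0558, 0.116]
orientation: [0.0, 0.891, 0.454, 0.0]
wrist_force: [4.8, -2.1, -0.6]
width: 0.0299
```

Emit:
{"name": "step_arm", "arguments": {"steps": [[[-0.5,0,0,-0.002,0,0,0],[-0.5,0,0,-0.002,0,0,0]]]}}

```text
clock: 10.45
ee_pos: [0.4915, -0.0558, 0.1164]
orientation: [0.0, 0.891, 0.454, 0.0]
wrist_force: [3.7, -0.9, 1.5]
width: 0.0299
```

```bash
python3 -c "
from h import *
S,im=cap('scene','s9.png')
print(bot.get_obs()['wrist_force'])
cv2.imwrite('pics/c9.png',cv2.resize(im[195:230,250:300],None,fx=14,fy=14,interpolation=2))"
```

```text
[ 3.85573397 -1.6576438   3.36344774]
```

View pics/c9.png

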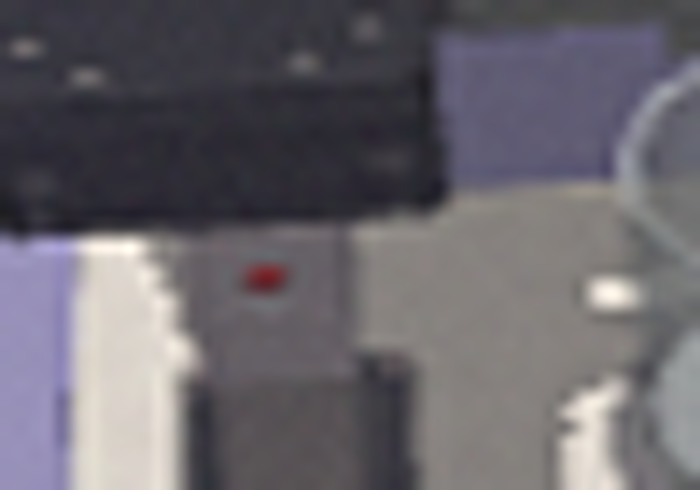

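Emit:
{"name": "step_arm", "arguments": {"steps": [[[-0.5,0,0,-0.002,0,0,0],[-0.5,0,0,-0.002,0,0,0]]]}}

```text
clock: 10.7
ee_pos: [0.4914, -0.0558, 0.117]
orientation: [0.0, 0.891, 0.454, 0.0]
wrist_force: [4.8, -1.5, 2.5]
width: 0.0297
```

Emit:
{"name": "step_arm", "arguments": {"steps": [[[-0.5,0,0,-0.002,0,0,0],[-0.5,0,0,-0.002,0,0,0]]]}}

```text
clock: 10.9
ee_pos: [0.4914, -0.0558, 0.1173]
orientation: [0.0, 0.891, 0.454, 0.0]
wrist_force: [5.4, -0.8, 0.8]
width: 0.0298
```

Emit:
{"name": "step_arm", "arguments": {"steps": [[[-0.5,0,0,-0.002,0,0,0],[-0.5,0,0,-0.002,0,0,0]]]}}

```text
clock: 11.1
ee_pos: [0.4914, -0.0558, 0.1176]
orientation: [0.0, 0.891, 0.454, 0.0]
wrist_force: [4.4, -1.8, -0.3]
width: 0.0297
```

```bash
python3 -c "
from h import *
S,im=cap('scene','s10.png')
print(bot.get_obs()['wrist_force'])
cv2.imwrite('pics/c10.png',cv2.resize(im[195:230,250:300],None,fx=14,fy=14,interpolation=2))"
```

```text
[ 4.54391671 -1.58403553 -0.21110116]
```

View pics/c10.png

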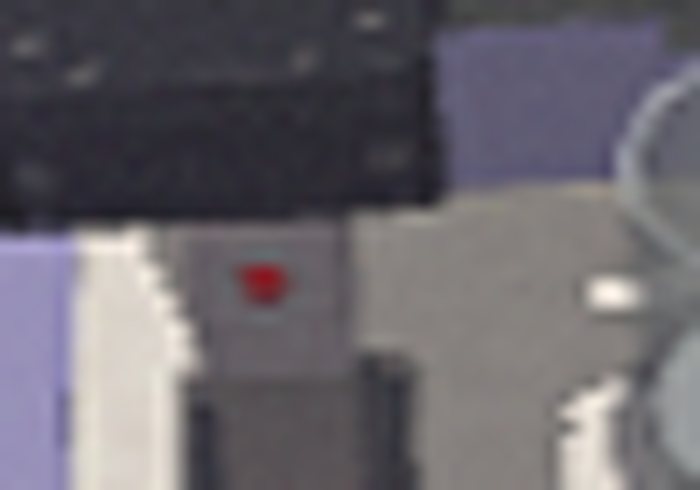

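Emit:
{"name": "step_arm", "arguments": {"steps": [[[-0.5,0,0,-0.002,0,0,0],[-0.5,0,0,-0.002,0,0,0]]]}}

```text
clock: 11.35
ee_pos: [0.4914, -0.0558, 0.118]
orientation: [0.0, 0.891, 0.454, 0.0]
wrist_force: [5.7, -2.0, -1.3]
width: 0.0296
```

Emit:
{"name": "step_arm", "arguments": {"steps": [[[-0.5,0,0,-0.001,0,0,0],[-0.5,0,0,-0.001,0,0,0]]]}}

```text
clock: 11.55
ee_pos: [0.4914, -0.0558, 0.1181]
orientation: [0.0, 0.891, 0.454, 0.0]
wrist_force: [6.0, -2.5, -2.9]
width: 0.0298
```

Emit:
{"name": "step_arm", "arguments": {"steps": [[[-0.5,0,0,-0.001,0,0,0],[-0.5,0,0,-0.001,0,0,0]]]}}

```text
clock: 11.75
ee_pos: [0.4914, -0.0558, 0.1182]
orientation: [0.0, 0.891, 0.454, 0.0]
wrist_force: [6.9, -1.4, -3.7]
width: 0.03
```

The sleeve stalled at about 38 mm of lift and the red button is out, so it has locked. I'll release it and retreat upward.

Emit:
{"name": "step_arm", "arguments": {"steps": [[[0.3,0,0,0,0,0,0],[0.5,0,0,0,0,0,0],[0.5,0,0,0,0,0,0]]]}}

```text
clock: 12.05
ee_pos: [0.4887, -0.0548, 0.1181]
orientation: [-0.002, 0.891, 0.454, -0.002]
wrist_force: [-0.4, -0.1, 0.2]
width: 0.0463
```

Emit:
{"name": "step_arm", "arguments": {"steps": [[[0.5,0,0,-0.15,0,0,0],[0.5,0,0,-0.35,0,0,0],[0.5,0,0,-0.55,0,0,0],[0.5,0,0,-0.75,0,0,0],[0.5,0,0,-0.9,0,0,0]]]}}

```text
clock: 12.55
ee_pos: [0.4901, -0.0552, 0.3464]
orientation: [0.0, 0.891, 0.454, 0.0]
wrist_force: [0.3, 0.1, -0.9]
width: 0.0653
```

```bash
python3 -c "
from h import *
S,im=cap('scene','s11.png');D,im2=cap('side','d11.png');W,w=cap('wrist','w11.png')
print(bot.get_obs()['wrist_force'],bot.get_obs()['clock'],bot.get_obs()['ee_pos'])
cv2.imwrite('pics/c11.png',cv2.resize(im[170:240,245:325],None,fx=9,fy=8.5,interpolation=2))"
```

```text
[-0.5749415  -0.08261209 -0.6991938 ] 12.7 [ 0.49123127 -0.05560568  0.34600457]
```

View pics/c11.png

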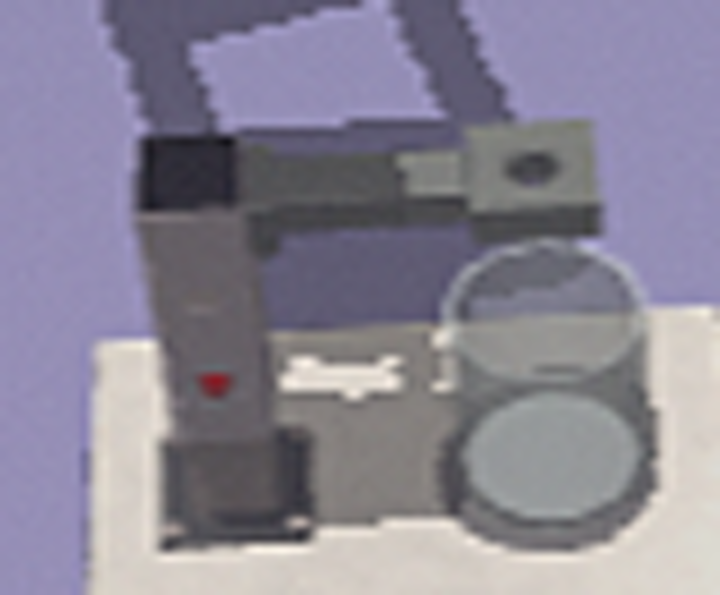

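View pics/w11.png

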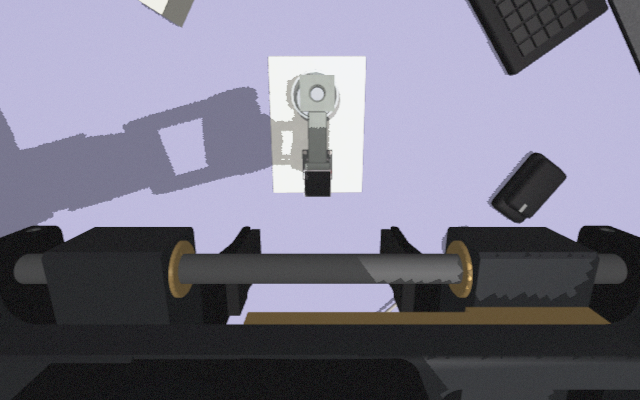

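```bash
python3 - <<'E'
from h import *
np.set_printoptions(precision=4,suppress=True)
S=bot.get_calibration("scene");D=bot.get_calibration("side")
print("green", plane(S,240+600/4,120+225/4,0.0),tri([(S,240+622/4,120+90/4),(D,285+65/3.5,165+358/3.5)]))
print("blue",tri([(S,240+512/4,120+99/4),(D,327.1,242.8)]), tri([(S,240+510/4,120+126/4),(D,285+149/3.5,165+299/3.5)]))
b=np.array([.518,.277]);
want([.49,.2,.36],-35.8)
E
```

```text
green [0.5597 0.3489 0.    ] (array([0.5603, 0.3443, 0.1373]), [np.float64(0.0014770394771539837), np.float64(0.0014770394771541485)])
blue (array([0.523 , 0.2705, 0.1445]), [np.float64(0.00024824589806411224), np.float64(0.0002482458980641595)]) (array([0.5234, 0.2692, 0.1216]), [np.float64(0.001545478729397742), np.float64(0.0015454787293976474)])
t 12.7 tcp [ 0.4912 -0.0556  0.346 ] F [-0.6 -0.1 -0.7] w 0.0649 j [-0.34  0.22  1.6  -0.    1.31  0.29]
shift [ 0.8245 -0.6045 -0.0575] turn [ 0.0013 -0.0004 -0.001 ]
```

Emit:
{"name": "step_arm", "arguments": {"steps": [[[0.5,0.8,-0.6,-0.06,0,0,0],[0.5,0.8,-0.6,-0.06,0,0,0],[0.5,0.8,-0.6,-0.06,0,0,0],[0.5,0.8,-0.6,-0.06,0,0,0],[0.5,0.8,-0.6,-0.06,0,0,0]]]}}

```text
clock: 13.2
ee_pos: [0.485, 0.1954, 0.3563]
orientation: [-0.001, 0.891, 0.454, -0.003]
wrist_force: [0.2, -0.7, 0.0]
width: 0.0653
```

Emit:
{"name": "step_arm", "arguments": {"steps": [[[0.5,0.05,-0.04,0,0,0,0],[0.5,0.05,-0.04,0,0,0,0]]]}}

```text
clock: 13.4
ee_pos: [0.4843, 0.2119, 0.3561]
orientation: [-0.001, 0.89, 0.456, -0.003]
wrist_force: [-0.3, -1.2, 0.6]
width: 0.0653
```

```bash
python3 -c "
from h import *
W,w=cap('wrist','w12.png')
want([.523,.27,.3],-35.8)"
```

```text
t 13.45 tcp [0.4847 0.2103 0.3563] F [-0.3 -0.3 -0.3] w 0.0652 j [ 0.2   0.27  1.51 -0.    1.37  0.82]
shift [ 0.2843 -0.0149  0.2239] turn [-0.0011  0.0015 -0.0003]
```

View pics/w12.png

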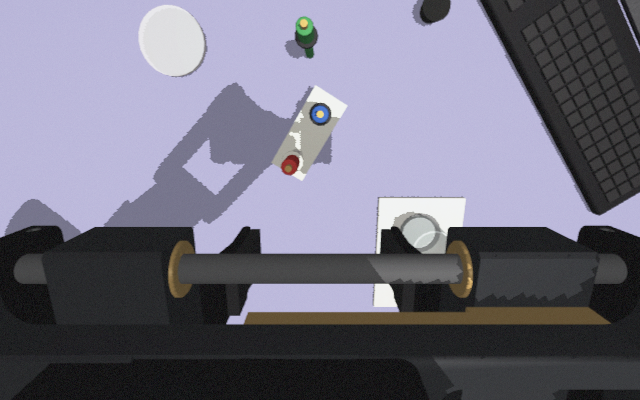

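Blue cap at (320,114), red at (290,164), green at (305,28). I'll take a second, closer view.

Emit:
{"name": "step_arm", "arguments": {"steps": [[[0.5,0.12,-0.015,0.15,0,0,0],[0.5,0.12,-0.015,0.15,0,0,0],[0.5,0.12,-0.015,0.15,0,0,0]]]}}

```text
clock: 13.75
ee_pos: [0.5001, 0.2347, 0.319]
orientation: [-0.0, 0.891, 0.454, -0.003]
wrist_force: [-0.3, 0.3, -0.5]
width: 0.0654
```

```bash
cat >> h.py <<'E'
def comp(im,m,near):
    n,l,s,c=cv2.connectedComponentsWithStats(m.astype(np.uint8)); k=[i for i in range(1,n) if s[i,4]>6]
    i=min(k,key=lambda i:np.hypot(*(c[i]-near))); return c[i],s[i]
def bluem(im): h=cv2.cvtColor(im,cv2.COLOR_BGR2HSV); return (h[...,0]>105)&(h[...,0]<125)&(h[...,1]>140)
def pinm(im): h=cv2.cvtColor(im,cv2.COLOR_BGR2HSV); return (h[...,0]>10)&(h[...,0]<32)&(h[...,1]>90)&(h[...,2]>90)
E
python3 - <<'E'
from h import *
np.set_printoptions(precision=4,suppress=True)
W,w=cap('wrist','w13.png')
want([.523,.27,.3],-35.8)
c12=dict(np.load('pics/w12.npz'));w12=cv2.imread('pics/w12.png')
cv2.imwrite('pics/c13.png',np.hstack([cv2.resize(w12[80:150,280:360],None,fx=5,fy=5,interpolation=2),cv2.resize(w[100:230,250:400],None,fx=2.69,fy=2.69,interpolation=2)[:350]]))
p=comp(w12,pinm(w12),(320,114));q=comp(w,pinm(w),(322,145));print(p,q)
print("pin",tri([(c12,*p[0]),(W,*q[0])]),plane(c12,*p[0],.174),plane(W,*q[0],.174))
p=comp(w12,bluem(w12),(320,114));q=comp(w,bluem(w),(322,145));print(p,q)
E
```

```text
t 13.8 tcp [0.5008 0.2348 0.3204] F [ 0.2 -0.2 -0.2] w 0.0651 j [ 0.24  0.34  1.51 -0.    1.3   0.87]
shift [ 0.1665 -0.011   0.081 ] turn [-0.0004  0.0008 -0.0016]
(array([319.4375, 113.6562]), array([317, 111,   6,   7,  32], dtype=int32)) (array([319.5, 145.2]), array([317, 142,   6,   8,  40], dtype=int32))
pin (array([0.5244, 0.2693, 0.1744]), [np.float64(0.00014344912934280185), np.float64(0.00014344912934282974)]) [0.5243 0.2694 0.174 ] [0.5245 0.2692 0.174 ]
(array([319.5363, 113.8659]), array([311, 105,  18,  18, 179], dtype=int32)) (array([319.8704, 142.1806]), array([311, 133,  19,  21, 216], dtype=int32))
```

View pics/w13.png

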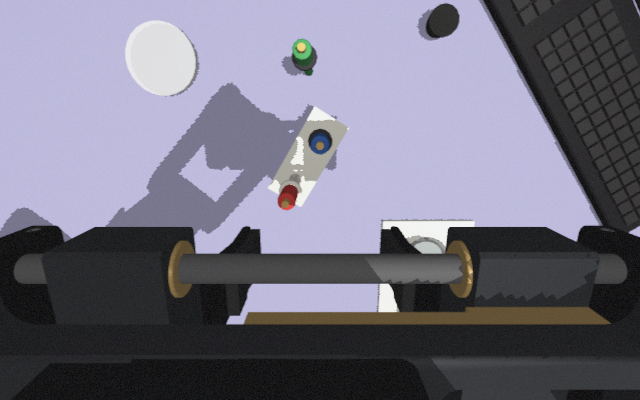

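```bash
python3 -c "
from h import *
want([.5244,.2693,.22],-35.8)
want([.5244,.2693,.146],-35.8)"
```

```text
t 13.8 tcp [0.5008 0.2348 0.3204] F [ 0.2 -0.2 -0.2] w 0.0651 j [ 0.24  0.34  1.51 -0.    1.3   0.87]
shift [ 0.1684 -0.0044  0.401 ] turn [-0.0004  0.0008 -0.0016]
t 13.8 tcp [0.5008 0.2348 0.3204] F [ 0.2 -0.2 -0.2] w 0.0651 j [ 0.24  0.34  1.51 -0.    1.3   0.87]
shift [ 0.1691 -0.004   0.697 ] turn [-0.0004  0.0008 -0.0016]
```

Emit:
{"name": "step_arm", "arguments": {"steps": [[[0.5,0.168,-0.004,0.1,0,0,-0.0016],[0.5,0.168,-0.004,0.25,0,0,-0.0016],[0.5,0.168,-0.004,0.35,0,0,-0.0016],[0.5,0.168,-0.004,0.35,0,0,-0.0016],[0.5,0.168,-0.004,0.35,0,0,-0.0016]]]}}

```text
clock: 14.3
ee_pos: [0.5257, 0.27, 0.2348]
orientation: [0.0, 0.89, 0.456, 0.001]
wrist_force: [-0.5, -0.5, 0.5]
width: 0.065
```

```bash
python3 - <<'E'
from h import *
np.set_printoptions(precision=4,suppress=True)
W,w=cap('wrist','w14.png')
want([.5244,.2693,.146],-35.8)
E
```

```text
t 14.35 tcp [0.5263 0.2704 0.2357] F [-0.4  0.4  0.6] w 0.065 j [ 0.29  0.48  1.52 -0.    1.13  0.91]
shift [-0.009  -0.0045  0.3587] turn [ 0.0007 -0.0009  0.0001]
```

View pics/w14.png

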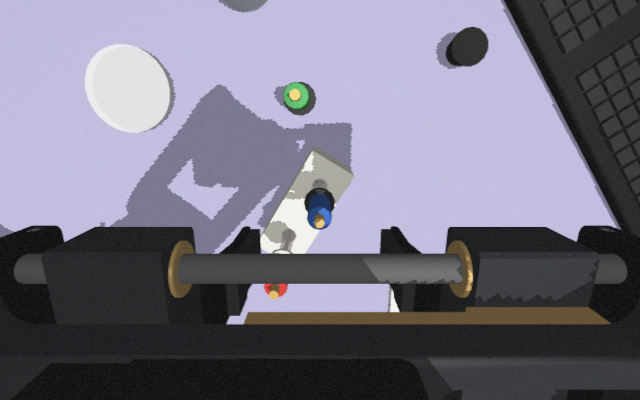

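```bash
python3 - <<'E'
from h import *
np.set_printoptions(precision=4,suppress=True)
W=dict(np.load('pics/w14.npz'));w=cv2.imread('pics/w14.png')
q=comp(w,pinm(w),(319,223))[0];print(q,plane(W,*q,.173))
c12=dict(np.load('pics/w12.npz'));print(tri([(c12,319.44,113.66),(W,*q)]))
E
```

```text
[318.9208 221.1287] [0.5245 0.2689 0.173 ]
(array([0.5245, 0.2693, 0.1738]), [np.float64(0.00021254920375059853), np.float64(0.00021254920375061686)])
```

Consistent across the three views. I'll descend and grip.

Emit:
{"name": "step_arm", "arguments": {"steps": [[[0.5,-0.009,-0.003,0.1,0,0,0],[0.5,-0.009,-0.003,0.22,0,0,0],[0.5,-0.009,-0.003,0.32,0,0,0],[0.5,-0.009,-0.003,0.358,0,0,0],[0.5,-0.009,-0.003,0.358,0,0,0]]]}}

```text
clock: 14.85
ee_pos: [0.5235, 0.2693, 0.1445]
orientation: [0.0, 0.89, 0.456, 0.0]
wrist_force: [-0.6, -0.8, 0.7]
width: 0.0654
```

```bash
python3 -c "
from h import *
want([.5244,.2693,.146],-35.8)"
```

```text
t 14.85 tcp [0.5235 0.2693 0.1445] F [-0.6 -0.8  0.7] w 0.0654 j [ 0.29  0.6   1.61 -0.    0.93  0.91]
shift [ 0.0021  0.003  -0.0058] turn [ 0.0001 -0.0001  0.0004]
```

Emit:
{"name": "step_arm", "arguments": {"steps": [[[0,0,0,0,0,0,0],[-0.3,0,0,0,0,0,0],[-0.6,0,0,0,0,0,0],[-1,0,0,0,0,0,0],[-1,0,0,0,0,0,0]]], "grip_force": 8}}

```text
clock: 15.35
ee_pos: [0.5233, 0.2696, 0.1445]
orientation: [0.0, 0.89, 0.456, 0.0]
wrist_force: [-0.5, -0.5, -0.5]
width: 0.033
```

Emit:
{"name": "step_arm", "arguments": {"steps": [[[-1,0,0,0,0,0,0],[-1,0,0,0,0,0,0],[-1,0,0,0,0,0,0]]], "grip_force": 15}}

```text
clock: 15.65
ee_pos: [0.5233, 0.2695, 0.144]
orientation: [0.0, 0.89, 0.456, 0.0]
wrist_force: [0.5, -1.0, 0.8]
width: 0.0177
```

```bash
python3 -c "
from h import *
want([.5244,.2693,.146],-35.8)
cap('side','d15.png');cap('wrist','w15.png')"
```

```text
t 15.65 tcp [0.5233 0.2695 0.144 ] F [ 0.5 -1.   0.8] w 0.0177 j [ 0.29  0.6   1.61 -0.    0.93  0.91]
shift [ 0.0022  0.004  -0.0078] turn [ 0.0001 -0.      0.0005]
```

View pics/d15.png

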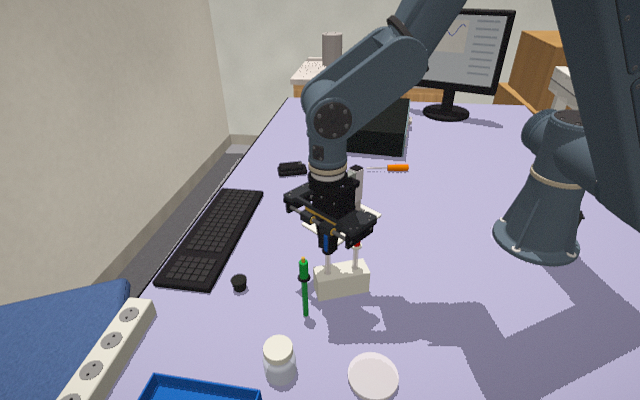

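Emit:
{"name": "step_arm", "arguments": {"steps": [[[-1,0,0,-0.06,0,0,0],[-1,0,0,-0.14,0,0,0],[-1,0,0,-0.22,0,0,0],[-1,0,0,-0.3,0,0,0],[-1,0,0,-0.38,0,0,0]]]}}

```text
clock: 16.25
ee_pos: [0.5227, 0.2694, 0.2395]
orientation: [-0.0, 0.89, 0.456, -0.001]
wrist_force: [0.9, 0.3, -0.9]
width: 0.0171
```

Emit:
{"name": "step_arm", "arguments": {"steps": [[[-1,0,0,-0.12,0,0,0],[-1,0,0,-0.26,0,0,0],[-1,0,0,-0.4,0,0,0],[-1,0,0,-0.44,0,0,0],[-1,0,0,-0.44,0,0,0]]]}}

```text
clock: 16.75
ee_pos: [0.5236, 0.2697, 0.3505]
orientation: [0.0, 0.89, 0.456, 0.002]
wrist_force: [-0.6, 0.3, -1.3]
width: 0.0177
```

```bash
python3 -c "
from h import *
want([.546,.0195,.36],-35.8)
cap('side','d16.png');cap('wrist','w16.png')"
```

```text
t 16.75 tcp [0.5236 0.2697 0.3505] F [-0.6  0.3 -1.3] w 0.0177 j [0.29 0.37 1.38 0.   1.39 0.91]
shift [-0.7604  0.657  -0.0389] turn [ 0.0006 -0.0009  0.0005]
```

View pics/d16.png

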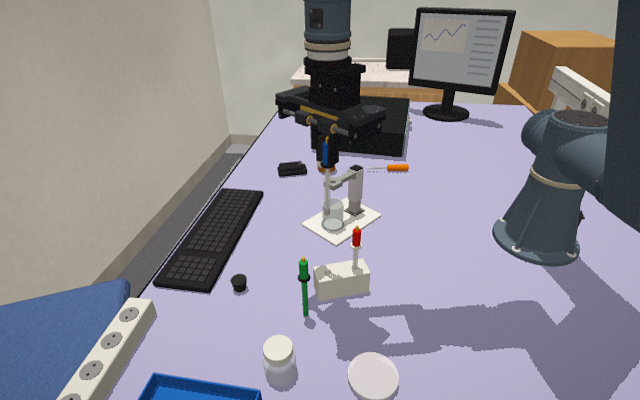

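View pics/w16.png

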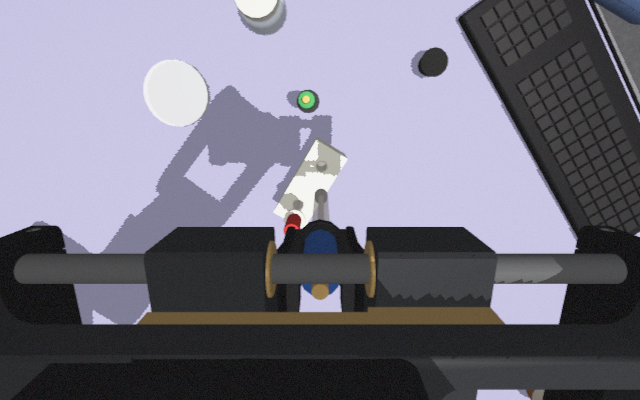

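```bash
python3 - <<'E'
from h import *
np.set_printoptions(precision=4,suppress=True)
c=dict(np.load('pics/w11.npz'));S=bot.get_calibration("scene");D=bot.get_calibration("side")
w=cv2.imread('pics/w11.png');s=cv2.imread('pics/s11.png');d=cv2.imread('pics/d11.png')
cv2.imwrite('pics/c17.png',np.hstack([cv2.resize(w[65:125,285:350],None,fx=5.5,fy=5.5,interpolation=2)[:320,:350],cv2.resize(d[165:205,320:375],None,fx=8,fy=8,interpolation=2)]))
W=dict(np.load('pics/w16.npz'))
for a in([.5236,.2697],[.5244,.2693]): print("tip pred",proj(W,[*a,.2165]))
E
```

```text
tip pred [320.3385 193.4345]
tip pred [321.3148 193.2821]
```

View pics/c17.png

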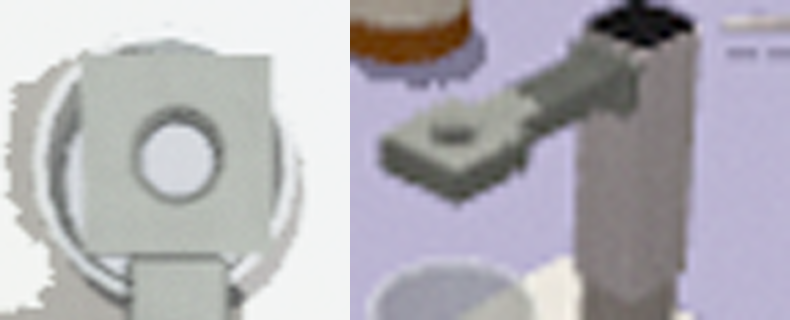

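```bash
python3 - <<'E'
from h import *
np.set_printoptions(precision=4,suppress=True)
c=dict(np.load('pics/w11.npz'));S=bot.get_calibration("scene");D=bot.get_calibration("side")
l=[(c,317.4,93.),(D,376.9,181.4),(S,304.1,189.6)]
print(tri(l),tri(l[:2]),tri(l[::2]),plane(*l[0],.151),plane(*l[0],.148))
want([.547,.02,.36],-35.8)
E
```

```text
(array([0.5013, 0.0221, 0.1413]), [np.float64(0.04575497509539669), np.float64(0.07481939268492234), np.float64(0.03324793141842427)]) (array([0.4871, 0.0198, 0.1613]), [np.float64(0.05902324814018853), np.float64(0.05902324814018839)]) (array([0.5467, 0.0188, 0.1484]), [np.float64(2.2396677187520524e-05), np.float64(2.239667718758346e-05)]) [0.5466 0.0187 0.151 ] [0.5467 0.0188 0.148 ]
t 16.85 tcp [0.5221 0.2692 0.3473] F [ 0.5  0.6 -1.8] w 0.0173 j [0.29 0.37 1.38 0.   1.39 0.91]
shift [-0.7511  0.6627 -0.0502] turn [-0.0007  0.0008  0.0004]
```

Emit:
{"name": "step_arm", "arguments": {"steps": [[[-1,-0.15,0.13,-0.04,0,0,0],[-1,-0.3,0.26,-0.04,0,0,0],[-1,-0.45,0.4,-0.04,0,0,0],[-1,-0.6,0.53,-0.04,0,0,0],[-1,-0.75,0.66,-0.04,0,0,0]]]}}

```text
clock: 17.35
ee_pos: [0.5463, 0.02, 0.3564]
orientation: [-0.002, 0.89, 0.456, -0.002]
wrist_force: [1.2, 0.7, -1.1]
width: 0.0173
```

Emit:
{"name": "step_arm", "arguments": {"steps": [[[-1,0,0,0,0,0,0],[-1,0,0,0,0,0,0],[-1,0,0,0,0,0,0]]]}}

```text
clock: 17.65
ee_pos: [0.5467, 0.0226, 0.3575]
orientation: [-0.001, 0.89, 0.456, -0.001]
wrist_force: [-0.4, 0.2, -0.6]
width: 0.0172
```

```bash
python3 - <<'E'
from h import *
np.set_printoptions(precision=4,suppress=True)
want([.547,.0192,.34],-35.8)
W,w=cap('wrist','w18.png');D,d=cap('side','d18.png');S,s=cap('scene','s18.png')
c=dict(np.load('pics/w11.npz'))
l=[(c,317.4,93.),(D,333.1,181.4),(S,304.1,189.6)];print(tri(l),tri(l[:2]))
E
```

```text
t 17.65 tcp [0.5467 0.0226 0.3575] F [-0.4  0.2 -0.6] w 0.0172 j [-0.16  0.3   1.46  0.    1.38  0.46]
shift [-0.0102  0.0091  0.0698] turn [-0.0011  0.0003  0.0006]
(array([0.5453, 0.0188, 0.1479]), [np.float64(0.001359924859225741), np.float64(0.0021061722780000712), np.float64(0.0008597137743204318)]) (array([0.545 , 0.0186, 0.1482]), [np.float64(0.001710877823855568), np.float64(0.0017108778238552132)])
```

View pics/w18.png

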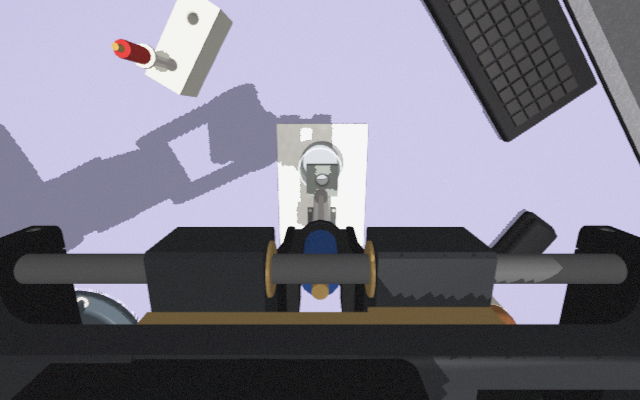

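Emit:
{"name": "step_arm", "arguments": {"steps": [[[-1,-0.01,0.009,0.08,0,0,0],[-1,-0.01,0.009,0.16,0,0,0],[-1,-0.01,0.009,0.18,0,0,0],[-1,-0.01,0.009,0.18,0,0,0],[-1,-0.01,0.009,0.18,0,0,0]]]}}

```text
clock: 18.3
ee_pos: [0.5485, 0.0189, 0.3149]
orientation: [0.0, 0.89, 0.457, 0.001]
wrist_force: [0.4, -0.1, -0.5]
width: 0.017
```

```bash
python3 - <<'E'
from h import *
np.set_printoptions(precision=4,suppress=True)
want([.547,.0192,.30],-35.8)
W,w=cap('wrist','w19.png');D,d=cap('side','d19.png');S,s=cap('scene','s19.png')
o=bot.get_obs()["ee_pos"]
for z in(.151,.137):print(z,"hole pred",proj(W,[.5467,.019,z]))
print("tip pred",proj(W,[o[0],o[1],o[2]-.134]),o)
print("wristhole plane")
cv2.imwrite('pics/c19.png',np.hstack([cv2.resize(w[130:230,285:360],None,fx=6,fy=6,interpolation=2)]))
cv2.imwrite('pics/c19b.png',np.hstack([cv2.resize(d[140:240,300:380],None,fx=5,fy=5,interpolation=2),cv2.resize(s[140:240,265:345],None,fx=5,fy=5,interpolation=2)]))
E
```

```text
t 18.3 tcp [0.5485 0.0189 0.3149] F [ 0.4 -0.1 -0.5] w 0.017 j [-0.17  0.34  1.53  0.    1.28  0.45]
shift [-0.0024 -0.0056  0.0594] turn [ 0.0004 -0.0002  0.0008]
0.151 hole pred [317.9774 187.6937]
0.137 hole pred [318.0547 184.7396]
tip pred [319.7685 194.3137] [0.5485 0.0185 0.3151]
wristhole plane
```

View pics/c19.png

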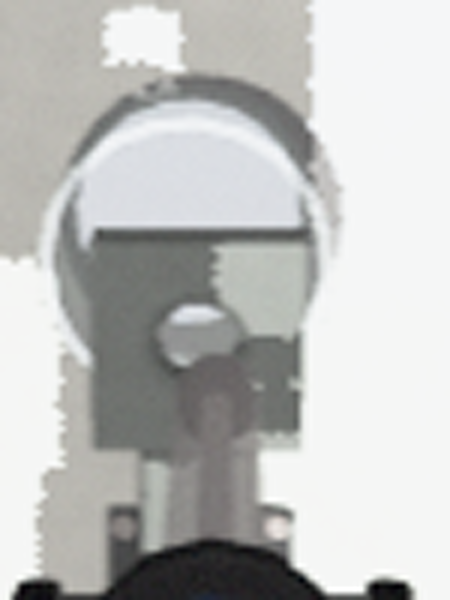

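View pics/c19b.png

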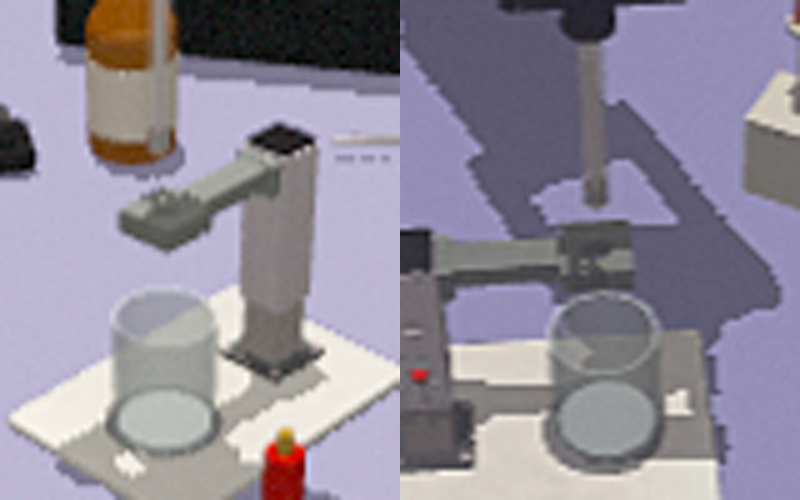

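Emit:
{"name": "step_arm", "arguments": {"steps": [[[-1,-0.0036,-0.009,0.03,0,0,0],[-1,-0.0036,-0.009,0.06,0,0,0],[-1,-0.0036,-0.009,0.08,0,0,0],[-1,-0.0036,-0.009,0.08,0,0,0],[-1,-0.0036,-0.009,0.08,0,0,0]]]}}

```text
clock: 18.95
ee_pos: [0.5455, 0.0189, 0.2937]
orientation: [-0.0, 0.89, 0.456, -0.0]
wrist_force: [0.2, -0.3, -1.2]
width: 0.0176
```

```bash
python3 - <<'E'
from h import *
np.set_printoptions(precision=4,suppress=True)
want([.547,.0192,.30],-35.8)
W,w=cap('wrist','w20.png');D,d=cap('side','d20.png');S,s=cap('scene','s20.png')
print(proj(W,[.5467,.019,.151]))
cv2.imwrite('pics/c20.png',np.hstack([cv2.resize(w[150:230,285:360],None,fx=7,fy=7,interpolation=2)]))
cv2.imwrite('pics/c20b.png',np.hstack([cv2.resize(d[150:210,305:355],None,fx=8,fy=8,interpolation=2),cv2.resize(s[150:210,280:330],None,fx=8,fy=8,interpolation=2)]))
E
```

```text
t 18.95 tcp [0.5455 0.0189 0.2937] F [ 0.2 -0.3 -1.2] w 0.0176 j [-0.17  0.36  1.56 -0.    1.23  0.45]
shift [ 0.0045  0.004  -0.025 ] turn [-0.0002  0.0001  0.0004]
[320.685  190.7696]
```

View pics/c20.png

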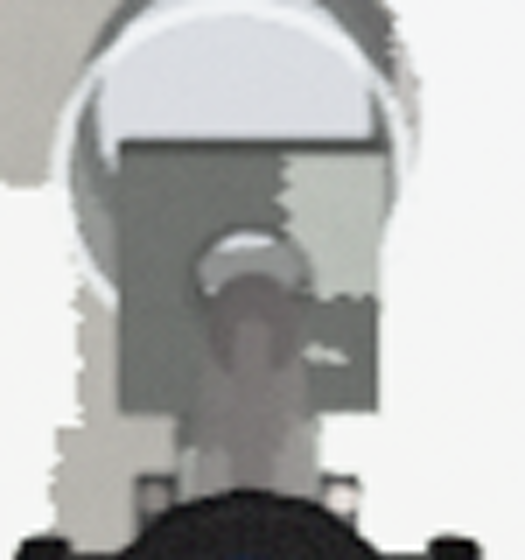

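View pics/c20b.png

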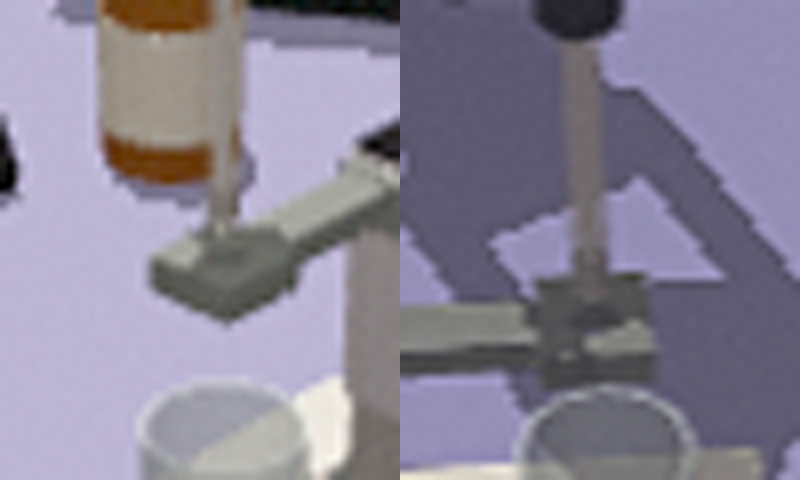

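Emit:
{"name": "step_arm", "arguments": {"steps": [[[-1,0.0016,0,0.01,0,0,0],[-1,0.0016,0,0.025,0,0,0],[-1,0.0016,0,0.04,0,0,0],[-1,0.0016,0,0.05,0,0,0]]]}}

```text
clock: 19.5
ee_pos: [0.5455, 0.0193, 0.281]
orientation: [-0.0, 0.89, 0.456, -0.0]
wrist_force: [-0.4, 0.2, -0.7]
width: 0.0172
```

Emit:
{"name": "step_arm", "arguments": {"steps": [[[-1,0,0,0.01,0,0,0],[-1,0,0,0.02,0,0,0]]]}}

```text
clock: 19.7
ee_pos: [0.5458, 0.0193, 0.2763]
orientation: [-0.0, 0.89, 0.456, -0.0]
wrist_force: [0.3, -0.4, -0.2]
width: 0.0174
```

Emit:
{"name": "step_arm", "arguments": {"steps": [[[-1,0,0,0.01,0,0,0],[-1,0,0,0.02,0,0,0],[-1,0,0,0.03,0,0,0]]]}}

```text
clock: 20.0
ee_pos: [0.5458, 0.0193, 0.2689]
orientation: [0.0, 0.89, 0.456, 0.0]
wrist_force: [0.4, 0.4, -0.9]
width: 0.0175
```

```bash
python3 - <<'E'
from h import *
want([.547,.0192,.30],-35.8);print(Rt().inv().apply(bot.get_obs()['wrist_force']))
W,w=cap('wrist','w21.png');S,s=cap('scene','s21.png');D,d=cap('side','d21.png')
cv2.imwrite('pics/c21.png',np.hstack([cv2.resize(w[150:230,285:360],None,fx=5,fy=5,interpolation=2)[:400,:],cv2.resize(s[150:230,270:340],None,fx=5,fy=5,interpolation=2)]))
E
```

```text
t 20.0 tcp [0.5458 0.0193 0.2689] F [ 0.4  0.4 -0.9] w 0.0175 j [-0.17  0.38  1.59  0.    1.17  0.45]
shift [ 0.0025  0.004  -0.1245] turn [ 0.     -0.      0.0004]
[0.60354825 0.10159438 0.89879064]
```

View pics/c21.png

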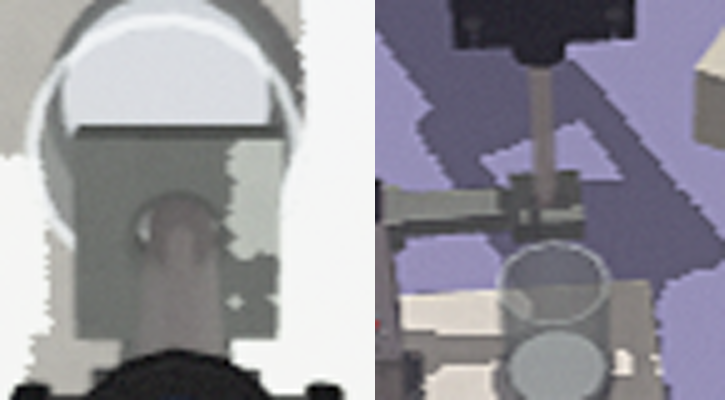

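Emit:
{"name": "step_arm", "arguments": {"steps": [[[-1,0,0,0.03,0,0,0],[-1,0,0,0.06,0,0,0],[-1,0,0,0.09,0,0,0],[-1,0,0,0.12,0,0,0],[-1,0,0,0.15,0,0,0]]]}}

```text
clock: 20.65
ee_pos: [0.5457, 0.0193, 0.2306]
orientation: [-0.0, 0.89, 0.456, -0.0]
wrist_force: [-0.5, -0.2, -1.0]
width: 0.0174
```

Emit:
{"name": "step_arm", "arguments": {"steps": [[[-1,0,0,0.03,0,0,0],[-1,0,0,0.06,0,0,0],[-1,0,0,0.09,0,0,0],[-1,0,0,0.12,0,0,0]]]}}

```text
clock: 21.05
ee_pos: [0.5458, 0.0193, 0.2009]
orientation: [0.0, 0.89, 0.456, 0.0]
wrist_force: [0.9, 0.7, 0.0]
width: 0.0176
```

```bash
python3 - <<'E'
from h import *
want([.547,.0192,.18],-35.8);print(Rt().inv().apply(bot.get_obs()['wrist_force']))
S,s=cap('scene','s22.png');D,d=cap('side','d22.png')
cv2.imwrite('pics/c22.png',np.hstack([cv2.resize(d[150:240,300:380],None,fx=5,fy=5,interpolation=2),cv2.resize(s[150:240,260:340],None,fx=5,fy=5,interpolation=2)]))
E
```

```text
t 21.05 tcp [0.5458 0.0193 0.2009] F [0.9 0.7 0. ] w 0.0176 j [-0.17  0.47  1.67  0.    1.    0.45]
shift [0.0025 0.004  0.0837] turn [ 0.     -0.      0.0005]
[ 1.13541293  0.30717269 -0.03697155]
```

View pics/c22.png

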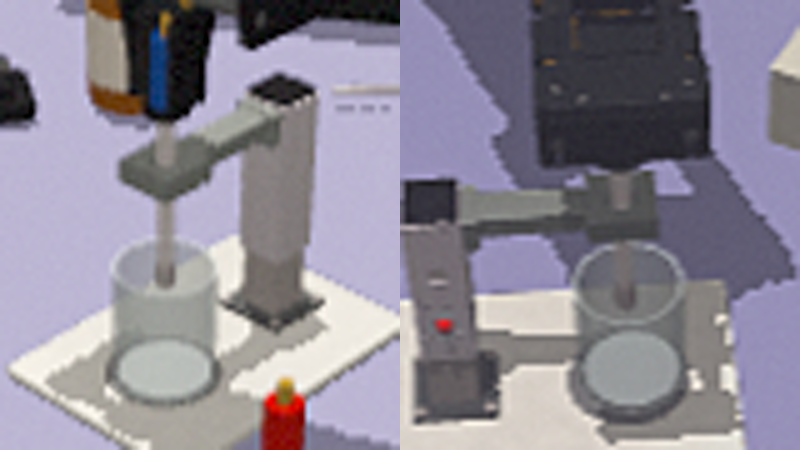

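Emit:
{"name": "step_arm", "arguments": {"steps": [[[-1,0,0,0.02,0,0,0],[-1,0,0,0.04,0,0,0],[-1,0,0,0.06,0,0,0],[-1,0,0,0.08,0,0,0]]]}}

```text
clock: 21.55
ee_pos: [0.5458, 0.0193, 0.1812]
orientation: [0.0, 0.89, 0.456, 0.0]
wrist_force: [-1.0, -0.2, -1.0]
width: 0.0174
```

Emit:
{"name": "step_arm", "arguments": {"steps": [[[-1,0,0,0.004,0,0,0],[-1,0,0,0.008,0,0,0],[-1,0,0,0.012,0,0,0]]]}}

```text
clock: 21.85
ee_pos: [0.546, 0.0192, 0.1786]
orientation: [0.0, 0.89, 0.456, 0.0]
wrist_force: [-0.4, -0.1, -0.4]
width: 0.0177
```

Emit:
{"name": "step_arm", "arguments": {"steps": [[[-1,0,0,0.002,0,0,0],[-1,0,0,0.004,0,0,0]]]}}

```text
clock: 22.05
ee_pos: [0.5459, 0.0192, 0.1777]
orientation: [0.0, 0.89, 0.456, 0.0]
wrist_force: [-0.0, -0.4, -1.2]
width: 0.0176
```

Emit:
{"name": "step_arm", "arguments": {"steps": [[[-1,0,0,0.002,0,0,0],[-1,0,0,0.004,0,0,0]]]}}

```text
clock: 22.25
ee_pos: [0.5459, 0.0192, 0.1766]
orientation: [0.0, 0.89, 0.456, 0.0]
wrist_force: [0.6, 0.1, -0.4]
width: 0.0173
```

Emit:
{"name": "step_arm", "arguments": {"steps": [[[-1,0,0,0.002,0,0,0],[-1,0,0,0.004,0,0,0]]]}}

```text
clock: 22.45
ee_pos: [0.5458, 0.0192, 0.1755]
orientation: [0.0, 0.89, 0.456, 0.0]
wrist_force: [-0.0, -0.0, -0.9]
width: 0.0175
```

Emit:
{"name": "step_arm", "arguments": {"steps": [[[-1,0,0,0.002,0,0,0],[-1,0,0,0.004,0,0,0]]]}}

```text
clock: 22.65
ee_pos: [0.5458, 0.0192, 0.1745]
orientation: [-0.0, 0.89, 0.456, -0.0]
wrist_force: [-0.9, -0.1, -0.6]
width: 0.0175
```

Emit:
{"name": "step_arm", "arguments": {"steps": [[[-1,0,0,0.002,0,0,0],[-1,0,0,0.004,0,0,0]]]}}

```text
clock: 22.85
ee_pos: [0.5458, 0.0193, 0.1735]
orientation: [-0.0, 0.89, 0.456, 0.0]
wrist_force: [-0.1, 0.1, -0.5]
width: 0.0179
```

Emit:
{"name": "step_arm", "arguments": {"steps": [[[-1,0,0,0.002,0,0,0]]]}}

```text
clock: 22.95
ee_pos: [0.5458, 0.0193, 0.173]
orientation: [-0.0, 0.89, 0.456, -0.0]
wrist_force: [-0.3, 0.0, -0.4]
width: 0.0174
```

Emit:
{"name": "step_arm", "arguments": {"steps": [[[-1,0,0,0.002,0,0,0],[-1,0,0,0.002,0,0,0]]]}}

```text
clock: 23.15
ee_pos: [0.5457, 0.0193, 0.1724]
orientation: [-0.0, 0.89, 0.456, -0.0]
wrist_force: [-0.7, 0.4, -0.0]
width: 0.0171
```

Emit:
{"name": "step_arm", "arguments": {"steps": [[[-1,0,0,0.002,0,0,0],[-1,0,0,0.002,0,0,0]]]}}

```text
clock: 23.35
ee_pos: [0.5458, 0.0193, 0.172]
orientation: [-0.0, 0.89, 0.456, -0.0]
wrist_force: [0.8, -0.3, -0.8]
width: 0.0173
```

Emit:
{"name": "step_arm", "arguments": {"steps": [[[-1,0,0,0.002,0,0,0],[-1,0,0,0.002,0,0,0]]]}}

```text
clock: 23.55
ee_pos: [0.5458, 0.0192, 0.1716]
orientation: [0.0, 0.89, 0.456, 0.0]
wrist_force: [-0.6, -0.4, 0.1]
width: 0.0177
```

```bash
python3 - <<'E'
from h import *
S,s=cap('scene','s23.png');D,d=cap('side','d23.png')
cv2.imwrite('pics/c23.png',np.hstack([cv2.resize(d[150:240,300:380],None,fx=5,fy=5,interpolation=2),cv2.resize(s[150:240,260:340],None,fx=5,fy=5,interpolation=2)]))
E
```

View pics/c23.png

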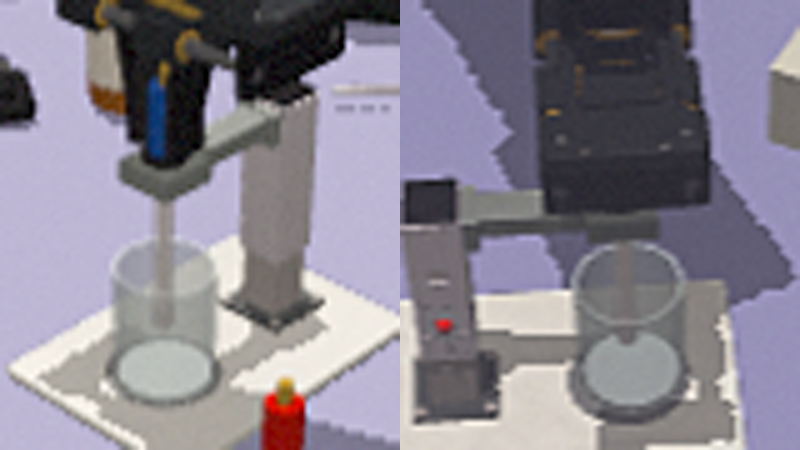

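Emit:
{"name": "step_arm", "arguments": {"steps": [[[-1,0,0,0.002,0,0,0],[-1,0,0,0.002,0,0,0]]]}}

```text
clock: 23.85
ee_pos: [0.5459, 0.0193, 0.1714]
orientation: [0.0, 0.89, 0.456, 0.0]
wrist_force: [-1.1, 0.8, 3.1]
width: 0.0172
```

Emit:
{"name": "step_arm", "arguments": {"steps": [[[-1,0,0,0.002,0,0,0],[-1,0,0,0.002,0,0,0]]]}}

```text
clock: 24.05
ee_pos: [0.5459, 0.0193, 0.1712]
orientation: [0.0, 0.89, 0.456, 0.0]
wrist_force: [-1.5, 0.1, 5.7]
width: 0.0178
```

Emit:
{"name": "step_arm", "arguments": {"steps": [[[-1,0,0,0.002,0,0,0],[-1,0,0,0.002,0,0,0]]]}}

```text
clock: 24.25
ee_pos: [0.5459, 0.0193, 0.171]
orientation: [0.0, 0.89, 0.456, 0.0]
wrist_force: [-2.5, 0.4, 7.1]
width: 0.0173
```

Contact at z 0.1714, with the force rising gently to 7 N, so the collar is seated. Releasing.

Emit:
{"name": "step_arm", "arguments": {"steps": [[[-0.6,0,0,0,0,0,0],[-0.4,0,0,0,0,0,0],[-0.2,0,0,0,0,0,0],[0,0,0,0,0,0,0],[0.2,0,0,0,0,0,0]]]}}

```text
clock: 24.75
ee_pos: [0.5457, 0.0193, 0.1697]
orientation: [-0.0, 0.89, 0.456, -0.0]
wrist_force: [-0.0, 0.6, 0.1]
width: 0.0419
```

```bash
python3 - <<'E'
from h import *
want([.547,.0192,.18],-35.8)
S,s=cap('scene','s24.png');D,d=cap('side','d24.png');W,w=cap('wrist','w24.png')
cv2.imwrite('pics/c24.png',np.hstack([cv2.resize(d[150:240,300:380],None,fx=5,fy=5,interpolation=2),cv2.resize(s[150:240,260:340],None,fx=5,fy=5,interpolation=2)]))
E
```

```text
t 24.75 tcp [0.5457 0.0193 0.1697] F [-0.   0.6  0.1] w 0.0419 j [-0.17  0.51  1.7   0.    0.93  0.45]
shift [ 0.0028  0.0044 -0.0412] turn [-0.0001  0.0001  0.0005]
```

View pics/c24.png

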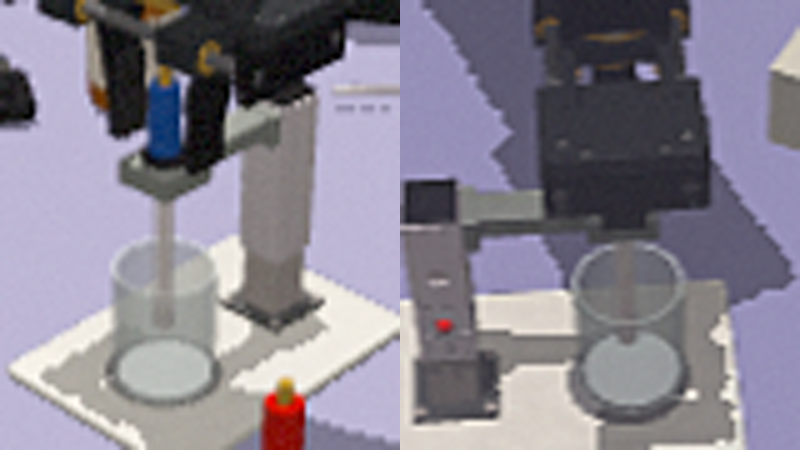

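View pics/w24.png

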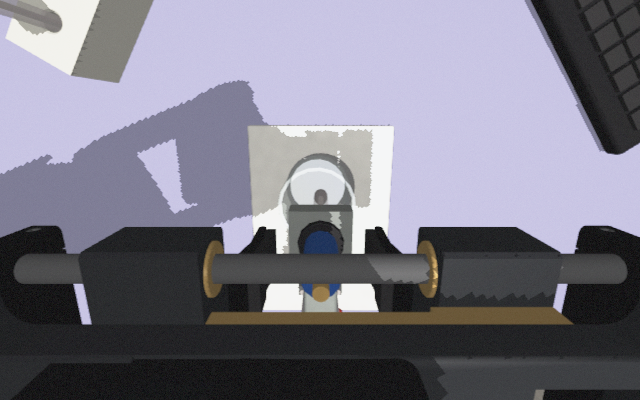

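Seated upright and released. I'll retreat straight up and check.

Emit:
{"name": "step_arm", "arguments": {"steps": [[[0.5,0,0,-0.04,0,0,0],[0.5,0,0,-0.16,0,0,0],[0.5,0,0,-0.34,0,0,0],[0.5,0,0,-0.52,0,0,0],[0.5,0,0,-0.7,0,0,0]]]}}

```text
clock: 25.4
ee_pos: [0.5454, 0.0193, 0.3476]
orientation: [0.0, 0.89, 0.456, 0.0]
wrist_force: [1.3, -0.1, -0.5]
width: 0.0654
```

Emit:
{"name": "step_arm", "arguments": {"steps": [[[0.5,-0.2,0,-0.05,0,0,0],[0.5,-0.4,0,-0.05,0,0,0],[0.5,-0.4,0,-0.05,0,0,0],[0.5,-0.4,0,-0.05,0,0,0]]]}}

```text
clock: 25.8
ee_pos: [0.487, -0.0626, 0.3584]
orientation: [0.0, 0.89, 0.455, 0.001]
wrist_force: [0.1, -0.1, -0.1]
width: 0.0655
```

```bash
python3 - <<'E'
from h import *
np.set_printoptions(precision=4,suppress=True)
want([.547,.0192,.18],-35.8)
S,s=cap('scene','s25.png');D,d=cap('side','d25.png');W,w=cap('wrist','w25.png')
cv2.imwrite('pics/c25.png',np.hstack([cv2.resize(d[140:240,300:380],None,fx=5,fy=5,interpolation=2),cv2.resize(s[140:240,260:340],None,fx=5,fy=5,interpolation=2)]))
p=comp(w,pinm(w),proj(W,[.5467,.019,.205]))[0]; q=comp(s,pinm(s),proj(S,[.5467,.019,.2]))[0];r=comp(d,pinm(d),proj(D,[.5467,.019,.2]))[0]
print("pin",p,q,r,tri([(W,*p),(S,*q),(D,*r)]),"W plane .202",plane(W,*p,.202))
E
```

```text
t 25.8 tcp [ 0.487  -0.0626  0.3584] F [ 0.1 -0.1 -0.1] w 0.0655 j [-0.36  0.21  1.59  0.    1.34  0.27]
shift [0.4052 0.002  0.714 ] turn [ 0.0004 -0.0003 -0.0004]
pin [319.9362  80.2979] [303.125 174.   ] [332.5 164. ] (array([0.5456, 0.0193, 0.2006]), [np.float64(0.0007917029932824692), np.float64(0.0004053673198094708), np.float64(0.0004760399479342003)]) W plane .202 [0.5463 0.0194 0.202 ]
```

View pics/c25.png

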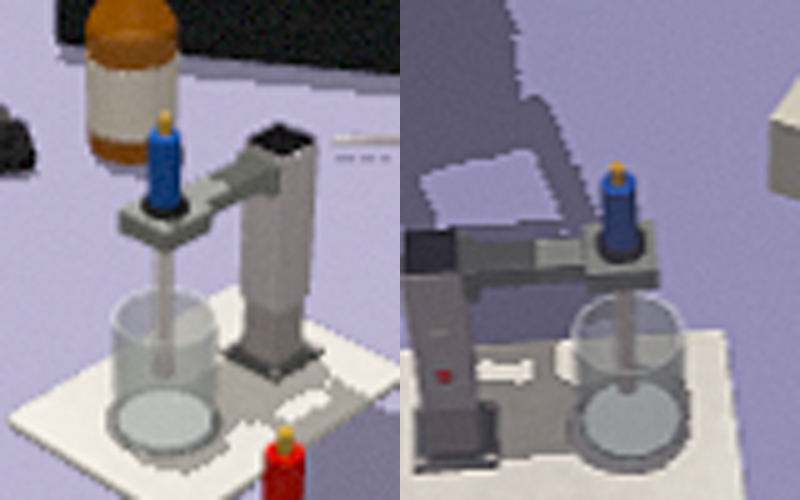

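View pics/w25.png

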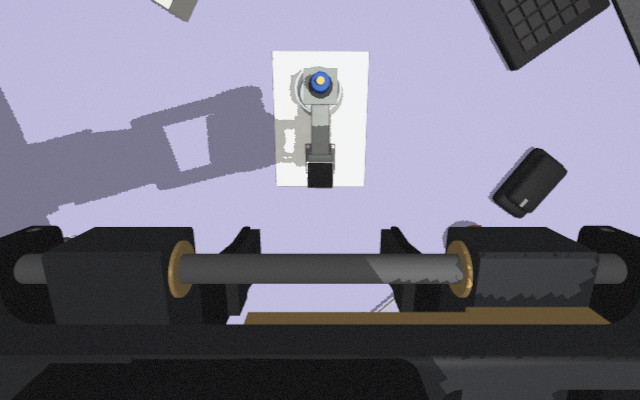

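View pics/s25.png

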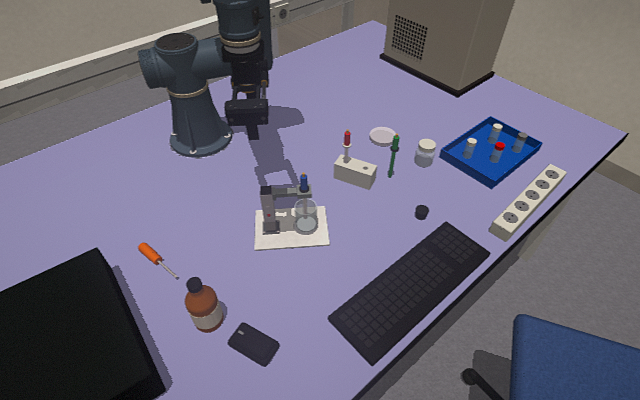

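The electrode is upright with its collar flush on the arm (wrist (320,80)). The button shows red at scene (269,215), the cell hasn't moved, and the robot is clear. I'll hand in.

```bash
python3 -c "
from h import *
print(bot.close_job())"
```

```text
the job is handed in; nothing more can be done
None
```

The job is handed in at about 26 s of the 64 s allowed. The sleeve is up one hole and the blue-capped electrode hangs in the raised arm, over the cell.

- **Sleeve:** I closed the gripper over it to press the button flush and lifted in small steps. The force at the wrist peaked at 15.9 N (sleeve weight and friction included) while the button slipped under the hole's edge. It clicked into the next hole about 38 mm up, and the sleeve stayed up when I let go.
- **Electrode:** I took the blue-capped electrode from the rest block and lowered it through the arm's hole. At contact the wrist force rose gently to 7 N, then I let go.
- **Last pictures:** The red button stands out and the collar sits flush on the arm. The electrode is upright, its pin measured within about 1 mm of the hole's axis. The cell, the red-capped electrode and everything else look unmoved, and the robot touches nothing.

**Checks that disagreed:**
- The side camera's rays were 2–6 mm off the other views at the stand. I aimed by the wrist camera instead, and later views bore it out.
- The two-view hole height came out at 148 mm, against about 151 mm from the 38 mm of lift. I therefore found the seating height by touch.

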